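# Putting the grading kit away in the tool cabinet of the banana packing shed

## Robot

A 6-joint arm with a two-finger parallel gripper is mounted at the origin on the work surface. World frame = base frame: x ahead of the robot, y to its left, z up, the work surface at z = 0. Lengths are in m, angles in degrees, forces in N, time in s.
With the tool pointing down it reaches from about 0.375 to 0.9 m from the base axis. Payload 3.1 kg.
Tool frame: the origin (TCP) lies at the very end of the fingers, on their centre line; the grasp point (between the pads) lies 19 mm behind it (bot.tcp_to_grasp is the distance from the TCP to the grasp point, in m); z points along the fingers, y is the direction in which the jaws open and shut (so a half turn about z gives the same grasp; the last joint's range is limited). The gripper opens to 87 mm and grips with 3 to 60 N. Pads are 19 mm wide; open, the fingers measure 117 mm over their backs; the gripper's body (75 mm by 190 mm) begins 51 mm behind the grasp point.
Start: joints at [60.877, 30.224, 82.088, -0, 67.689, -10.227], TCP at [0.202, 0.591, 0.223] pointing down, gripper open.
Joint ranges: [-176.69, 176.69], [-43.24, 126.21], [12.49, 139.97], [-82, 262], [0, 151.66], [-163.58, 163.58]. Speed limits (degrees/s): [159.86, 159.86, 180, 180, 180, 180].

## Interface

Orientations are given as a 3x3 rotation matrix whose columns are the frame's x, y, z axes.
In Python, from rig import telemetry, eyes, order, bot gives the robot as it stands. The module is installed in compiled form; this text tells all that it offers.
- The arm moves only by the tool servo_tool, never from a script. Its argument "targets" is a list of rows, each a list of 2 entries, a list of its own where there are three numbers: the shift along the tool's x, y, z in m, then the turn, a rotation vector about the tool's x, y, z in rad. In form: [[[tx, ty, tz], [wx, wy, wz]], ...]. A call has 1 to 12 rows; each row is the pose to reach, as a shift and turn from the pose commanded when the call began, along the tool's axes at that moment; what a row does not reach only later rows make up. A row lasts 1/8 s, in which the tool goes at most 62.5 mm and 10.7 degrees, less where a joint would pass 70% of its speed; a pose out of reach is approached as far as the arm can. A call with a gripper value outside its range is refused whole. "gripper" is the finger opening in m, from 0 to 0.087, set as the call begins (left out, the last holds). The fingers move at their own pace and stop on an object; the grip force is fixed at half the most. Time passes only in rows, so rows that repeat a pose let the fingers close. It gives the time, the measured TCP pose, the force and the opening at its end, in the units of the state.
- telemetry.read_state(): the state, without advancing time (a new reading comes with each control period).
- eyes.capture(name): name is "scene" or "top"; returns a dict with "pixels" (420x560x3 uint8, blue, green, red), "intrinsics" (3x3 intrinsics, pixels), "k1" (the pictures are not rectified: a ray, as slopes to the right and down, at radius r is drawn at 1 + k1 r^2 times it, then the intrinsics apply), "extrinsics" (4x4, takes a point from camera to world coordinates). Camera axes: x right, y down, z forward; pixel columns grow to the right and rows downward; lengths in m; the calibration is good to about 2 mm. A picture is of the moment at which its call begins. There is no depth.
- order.hand_in(): hands the job in, once; it reports no verdict.
The state is a dict: "time_s": time; "joint_positions": joint angles; "qvel": joint speeds; "tau": joint torques, N m; "position": TCP position; "tcp_rot": TCP orientation; "force": force on the tool from outside, world axes, zero at the start; "moment": the same for the moment, N m; "opening": opening from 0.0 (shut) to 1.0 (fully open).
Only numpy, scipy, OpenCV 4.12 (cv2) and the standard library are available. Lean on these libraries where they do the work, as an engineer would, in place of code of your own. Each camera call takes 0.05 s, during which the arm holds its last target. There are 200 camera calls.

## Task

End of shift: put every grading gauge and check weight that is out into the tool cabinet through its top opening without touching the steel frame round that opening: each gauge hung on the hook of its own colour, each weight standing in a round recess of the white shelf. When all are in, shut the lid fully and then swing the red-gripped clamp all the way down over it. Leave the tape, bottle and bananas where they are.

Things in the scene. Friction and masses are not known exactly. Their poses are not given: they have to be found in the camera images.
- gauge_red: red grading gauge, 130 mm tall, ~0.12 kg, upright in a slot of the drain block; may be absent. Steel blade 60 mm wide (its y), 5 thick (x), 80 high with a notch in its foot; on it a red head 40 wide (y), 16 thick (x), at z 80 to 130, with a hanging slot through it along x, 20 wide (y), at z 95 to 121. Origin: centre of the foot's underside, z up. Gripped across y, the slot stays free
- eye_red (a point): point on the red gauge: middle of the upper edge of its hanging slot, 121 mm above its origin, 9 mm below the head's top; this edge bears on the hook
- hook_red (a point): hook with red sleeve in the cabinet (red mark on the frame before it): level 8 mm rod from the back wall towards the cabinet's -x. Point: on top of the rod where the gauge is to hang, 179 mm above the bench; axes as the cabinet's. Rod straight from 52 mm behind the point to 18 in front, then bent up 45 degrees, ending 30 in front, its top there 187 mm above the bench; rod's underside at 171
- gauge_yellow: yellow grading gauge, 130 mm tall, ~0.12 kg, upright in a slot of the drain block; may be absent. Steel blade 60 mm wide (its y), 5 thick (x), 80 high with a notch in its foot; on it a yellow head 40 wide (y), 16 thick (x), at z 80 to 130, with a hanging slot through it along x, 20 wide (y), at z 95 to 121. Origin: centre of the foot's underside, z up. Gripped across y, the slot stays free
- eye_yellow (a point): point on the yellow gauge: middle of the upper edge of its hanging slot, 121 mm above its origin, 9 mm below the head's top; this edge bears on the hook
- hook_yellow (a point): hook with yellow sleeve in the cabinet (yellow mark on the frame before it): level 8 mm rod from the back wall towards the cabinet's -x. Point: on top of the rod where the gauge is to hang, 179 mm above the bench; axes as the cabinet's. Rod straight from 52 mm behind the point to 18 in front, then bent up 45 degrees, ending 30 in front, its top there 187 mm above the bench; rod's underside at 171
- gauge_green: green grading gauge, 130 mm tall, ~0.12 kg, upright in a slot of the drain block; may be absent. Steel blade 60 mm wide (its y), 5 thick (x), 80 high with a notch in its foot; on it a green head 40 wide (y), 16 thick (x), at z 80 to 130, with a hanging slot through it along x, 20 wide (y), at z 95 to 121. Origin: centre of the foot's underside, z up. Gripped across y, the slot stays free
- eye_green (a point): point on the green gauge: middle of the upper edge of its hanging slot, 121 mm above its origin, 9 mm below the head's top; this edge bears on the hook
- hook_green (a point): hook with green sleeve in the cabinet (green mark on the frame before it): level 8 mm rod from the back wall towards the cabinet's -x. Point: on top of the rod where the gauge is to hang, 179 mm above the bench; axes as the cabinet's. Rod straight from 52 mm behind the point to 18 in front, then bent up 45 degrees, ending 30 in front, its top there 187 mm above the bench; rod's underside at 171
- cabinet: blue steel tool cabinet, fixed, loaded from above: 155 mm deep (x), 510 wide (y), 200 high, floor at 30. Origin: centre of its underside on the bench; x points to its back wall, away from the robot, z up. Inside: hooks on the back wall at y = 160, 80, 0 and at the -y end a white shelf, top at 138, with two round recesses. Lid hinged at the back top edge, clamp on the front wall
- frame: bare steel frame 4 mm thick round the cabinet's top opening, upper face 200 mm above the bench; origin and axes as the cabinet's. The opening reaches from x = -54.5 to +52.5 mm and y = -237 to +237 mm. Must not be touched
- pocket_0 (a point): round recess in the cabinet's white shelf, 50 mm in diameter, 8 deep; point: centre of its floor, 130 mm above the bench, at x = 0, y = -85 mm in the cabinet's frame; axes as the cabinet's
- pocket_1 (a point): the second such recess, at y = -163 mm in the cabinet's frame
- rack: grey plastic drain block, fixed, 170 x 100 x 50 mm, with slots 8.5 mm wide (x), 64 long (y), 40 deep at x = -55, 0, +55 mm. Origin: centre of its underside. The gauges stand in the slots with their axes along the block's
- lid (a joint): opening angle of the lid (clear pane in a blue border), rad: 0 shut, flat on the frame; starts open a little past upright, 1.6 to 1.75 (stop at 1.85). Stiff hinge: it stays where it is left; some 4 to 10 N at 110 mm from the hinge moves it
- lid_hinge (a point): middle of the lid's hinge line, along the cabinet's y at its back top edge (77.5 mm behind its centre, 200 mm above the bench); frame turns with the lid. The lid is a plate 506 mm wide reaching 150 mm from the hinge line; shut, it fills 1 to 8 mm above that line. Its front edge is rolled into a bar 12 mm thick, 144 mm from the hinge line, 7 mm above it
- clamp (a joint): angle of the hold-down clamp, rad: 0 fully down, arm level over the shut lid, pointing to the cabinet's back; starts upright, leaning out towards the robot, 1.75 to 2.15. Stays where it is left (friction, some 2 to 3 N at the grip moves it)
- clamp_pivot (a point): pivot of the clamp, in a bracket on the cabinet's front wall, at x = -91.5, y = -40 mm in the cabinet's frame, 222 mm above the bench; axis along the cabinet's y; frame turns with the clamp
- clamp_grip (a point): middle of the red grip on the clamp's arm, 80 mm from the pivot; grip 40 mm long along the arm (60 to 100 mm from the pivot), 26 wide along the pivot's axis, 14 thick
- weight_a: brass check weight standing on the bench; may be absent. Upright cylinder 42 mm in diameter, 40 high, with a knob 18 wide on top (54 in all), ~0.5 kg; origin: centre of its underside
- weight_b: brass check weight standing on the bench; may be absent. Upright cylinder 42 mm in diameter, 40 high, with a knob 18 wide on top (54 in all), ~0.5 kg; origin: centre of its underside
- tape: bystander: roll of clear packing tape lying flat, 100 mm wide, 48 high; origin under its centre
- sanitiser: bystander: white bottle with blue cap, 64 mm wide, 190 high; origin under its centre
- bananas: bystander: hand of four green bananas, about 200 x 150 mm, 50 high; origin under its centre
Not all that is in view belongs to the job. There is more than one size of the gauge_red; the one meant has the size given above. What is shaped like the weight_b but green is not meant.

How it is judged:
By the outcome, as a careful person would: the job done as asked, in the order asked, and still so for the second after the job is handed in, with the robot touching nothing.
Of gauge_red, gauge_yellow, gauge_green only 2 to 3 are there at a start; the rules pass over those that are not, and their reading is None.
Of weight_a, weight_b only 1 to 2 are there at a start; the rules pass over those that are not, and their reading is None.
At some moment in a run one of weight_a, weight_b may be knocked a few centimetres aside while the robot is not near it.
It also fails if it takes over 210 s, if anything falls off the work surface, if the arm or the gripper's body presses on something with over 40 N, if the wrist force passes 120 N, or if a joint passes its speed limit or range.

## Working session

There is one attempt and no reset: what is moved stays moved. The work goes in short steps, Python scripts to look and compute and a tool call to move; the robot and the scene stay as the last step left them, time stands still between calls to the robot, and variables do not carry over. Pictures are saved under pics/ and viewed, about 12 in all and at most 16, crops included, and the job is handed in when it is done.

Besides the shell and the picture viewer there is one more tool, called after "Call:" as a command line: name --argument value ..., lists and objects as JSON in quotes. servo_tool: Moves the arm, as the interface text tells. Its arguments: {"type":"object","properties":{"targets":{"type":"array","items":{"type":"array"}},"gripper":{"type":"number"}},"required":["targets"]}

```bash
mkdir -p pics; ls; cat > h.py <<'E'
import numpy as np, cv2
from rig import telemetry, eyes, order, bot
def cap(n,save=None):
    c=eyes.capture(n)
    if save: cv2.imwrite('pics/%s.png'%save,c['pixels'])
    return c
def ray(c,uv):
    K=c['intrinsics'];k=c['k1'];uv=np.atleast_2d(np.asarray(uv,float))
    p=cv2.undistortPoints(uv[:,None],K,np.array([k,0,0,0,0.])).reshape(-1,2)
    E=c['extrinsics'];d=np.c_[p,np.ones(len(p))]@E[:3,:3].T
    return E[:3,3],d
def onz(c,uv,z):
    o,d=ray(c,uv); return o+d*((z-o[2])/d[:,2])[:,None]
def proj(c,P):
    P=np.atleast_2d(np.asarray(P,float));E=np.linalg.inv(c['extrinsics'])
    return cv2.projectPoints(P,cv2.Rodrigues(E[:3,:3])[0],E[:3,3],c['intrinsics'],np.array([c['k1'],0,0,0,0.]))[0].reshape(-1,2)
def tri(c1,u1,c2,u2):
    o1,d1=ray(c1,u1);o2,d2=ray(c2,u2);d1=d1[0];d2=d2[0]
    s=np.linalg.lstsq(np.c_[d1,-d2],o2-o1,rcond=None)[0]
    a=o1+s[0]*d1;b=o2+s[1]*d2
    return (a+b)/2,np.linalg.norm(a-b)
E
python3 - <<'E'
from h import *
np.set_printoptions(precision=4,suppress=True)
for n in('scene','top'):
    c=cap(n,n+'0'); print(c['intrinsics'],c['k1'],c['extrinsics'])
    cv2.imwrite('pics/%s0b.png'%n,cv2.resize(c['pixels'],(800,600),interpolation=cv2.INTER_CUBIC))
s=telemetry.read_state();print(s,bot.tcp_to_grasp)
E
```

```text
pics
[[477.7681   0.     281.0268]
 [  0.     477.7681 199.3006]
 [  0.       0.       1.    ]] -0.0042512052707493215 [[-0.7548  0.4868 -0.4396  1.069 ]
 [ 0.6559  0.5507 -0.5163  0.6569]
 [-0.0093 -0.678  -0.735   1.1153]
 [ 0.      0.      0.      1.    ]]
[[457.9156   0.     281.2079]
 [  0.     457.9156 213.9263]
 [  0.       0.       1.    ]] -0.13401515732102864 [[-0.0021 -0.9859  0.1673  0.2148]
 [-1.      0.0016 -0.0034 -0.0372]
 [ 0.0031 -0.1673 -0.9859  1.713 ]
 [ 0.      0.      0.      1.    ]]
{'time_s': 0.1, 'joint_positions': array([ 60.8741,  30.2739,  82.1486,   0.0004,  67.6907, -10.2276]), 'qvel': array([ 0.0034, -0.1369, -0.1861, -0.0434, -0.0675,  0.0369]), 'tau': array([ -0.0002, -44.0984, -17.7151,   0.0635,   0.0534,  -0.0001]), 'position': array([0.2021, 0.5907, 0.2217]), 'tcp_rot': array([[-0.9461,  0.3239, -0.001 ],
       [ 0.3239,  0.9461, -0.0017],
       [ 0.0004, -0.0019, -1.    ]]), 'force': array([-0.1301,  0.2111, -0.4929]), 'moment': array([0.0469, 0.0154, 0.045 ]), 'opening': 0.9986398236169312} 0.0187
```

View pics/scene0b.png

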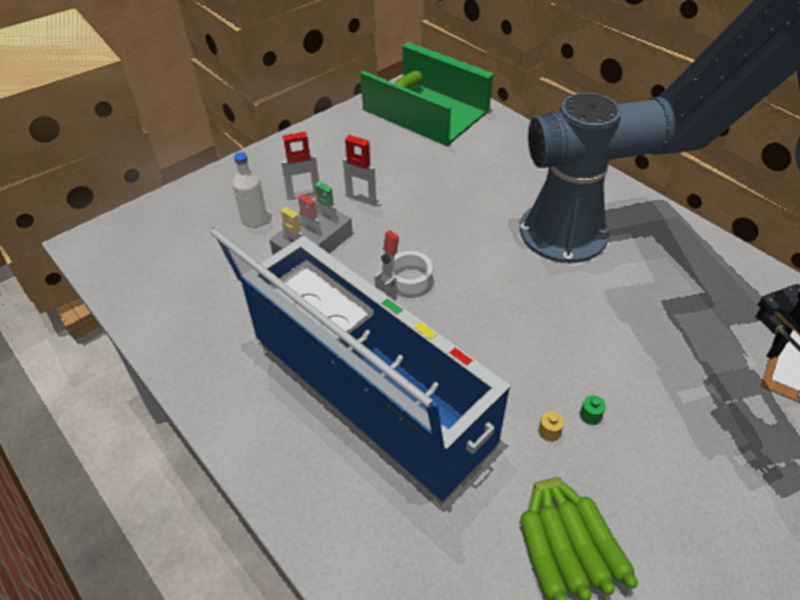

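View pics/top0b.png

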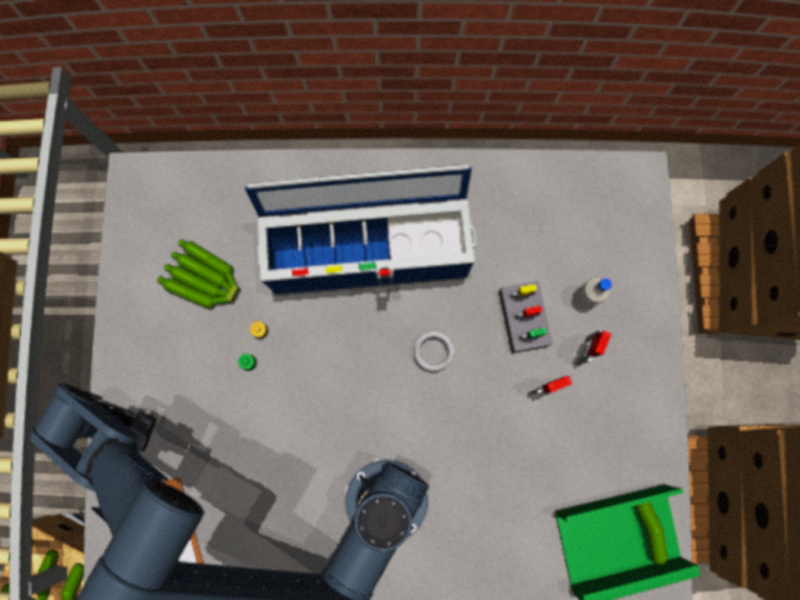

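The scene shows three gauges in the drain block: yellow, red and green. Two larger red gauges standing outside it are decoys. One brass weight is at top (258,329), and a green decoy weight is at (247,362). The cabinet is in the middle with its lid open and the clamp upright, and the hook order from the left is red, yellow, green.

Red candidates in the 800-px top view are the rack red at (531,312) and the loose ones at (600,344) and (557,384). I choose the rack one because only it stands in a slot and is the small size. Weight candidates are the brass one and the green one, and I choose the brass.

```bash
python3 - <<'E'
from h import *
np.set_printoptions(precision=4,suppress=True)
C={n:cap(n) for n in('scene','top')}
for n,c in C.items():
    hsv=cv2.cvtColor(c['pixels'],cv2.COLOR_BGR2HSV)
    for col,(lo,hi) in dict(red=((0,150,90),(6,255,255)),yel=((20,130,110),(32,255,255)),grn=((50,130,60),(80,255,255)),brass=((14,90,90),(24,255,255))).items():
        m=cv2.inRange(hsv,lo,hi)
        if col=='red': m|=cv2.inRange(hsv,(174,150,90),(180,255,255))
        k,l,st,ce=cv2.connectedComponentsWithStats(m)
        for i in range(1,k):
            if 12<st[i,4]<600 and 110<ce[i][0]<440 and 70<ce[i][1]<330:
                q=cv2.minAreaRect(np.argwhere(l==i)[:,::-1].astype(np.float32))
                print(n,col,st[i],ce[i].round(1),onz(c,ce[i],.2 ).round(3)[0,:2],onz(c,ce[i],.14).round(3)[0,:2],onz(c,ce[i],.04).round(3)[0,:2],np.round(q[1]+(q[2],),1))
a=C['top']['pixels'][110:250,160:400]; b=C['scene']['pixels'][85:365,140:430]
cv2.imwrite('pics/c1.png',cv2.resize(a,(792,462),interpolation=cv2.INTER_CUBIC))
cv2.imwrite('pics/c2.png',cv2.resize(b,None,fx=2.1,fy=2.1,interpolation=cv2.INTER_CUBIC))
E
```

```text
scene red [198  92  17   7  76] [206.4  95.4] [ 0.401 -0.497] [ 0.357 -0.572] [ 0.285 -0.698] [ 4.8 15.9 79.7]
scene red [242  95  16   8  81] [249.5  98.5] [ 0.307 -0.389] [ 0.257 -0.458] [ 0.174 -0.572] [15.2  5.5 16.7]
scene red [200 101  17  13 127] [207.8 108. ] [ 0.437 -0.437] [ 0.396 -0.509] [ 0.327 -0.628] [12.7 15.  80.5]
scene red [243 101  14  17 110] [249.2 111. ] [ 0.349 -0.338] [ 0.301 -0.403] [ 0.223 -0.512] [17.9 10.7 26.6]
scene red [209 136  10   7  29] [213.8 138.9] [ 0.511 -0.301] [ 0.475 -0.364] [ 0.414 -0.469] [ 9.4  3.1 26.6]
scene red [270 162   9   6  34] [273.7 164.6] [ 0.45  -0.099] [ 0.41  -0.149] [ 0.342 -0.231] [ 8.5  4.4 18.4]
scene red [315 244  15  11  69] [322.  248.9] [0.554 0.199] [0.52  0.169] [0.464 0.12 ] [14.9  4.5 35.5]
scene yel [197 146  11   6  34] [201.9 148.4] [ 0.562 -0.289] [ 0.528 -0.351] [ 0.473 -0.455] [10.1  3.4 31. ]
scene yel [291 226  14  11  66] [297.4 230.9] [0.561 0.12 ] [0.527 0.085] [0.472 0.026] [14.   4.8 36.9]
scene yel [379 288  15  14 164] [386.1 294.7] [0.536 0.382] [0.501 0.364] [0.442 0.334] [13. 14. 90.]
scene grn [
[... 1193 characters left out ...]
 11   5  45] [233.2 188.1] [0.561 0.12 ] [0.574 0.126] [0.597 0.137] [ 4. 10. 90.]
top yel [364 199  12   7  60] [369.2 201.8] [ 0.513 -0.341] [ 0.525 -0.353] [ 0.544 -0.373] [ 5.3 11.4 78.7]
top yel [175 225  12  11  99] [180.4 230.2] [0.417 0.295] [0.425 0.309] [0.438 0.331] [10. 11. 90.]
top grn [252 184  11   5  36] [256.8 185.9] [0.568 0.04 ] [0.582 0.043] [0.605 0.048] [ 3.3 10.  81.9]
top grn [370 230  12   6  54] [375.8 232.5] [ 0.408 -0.359] [ 0.416 -0.372] [ 0.428 -0.393] [ 5. 11. 90.]
top grn [167 248  12  11 100] [172.4 252.9] [0.34 0.32] [0.345 0.334] [0.354 0.358] [10. 11. 90.]
top brass [175 225  12  12 104] [180.1 230.1] [0.417 0.296] [0.425 0.31 ] [0.439 0.332] [11. 11. 90.]
```

View pics/c1.png

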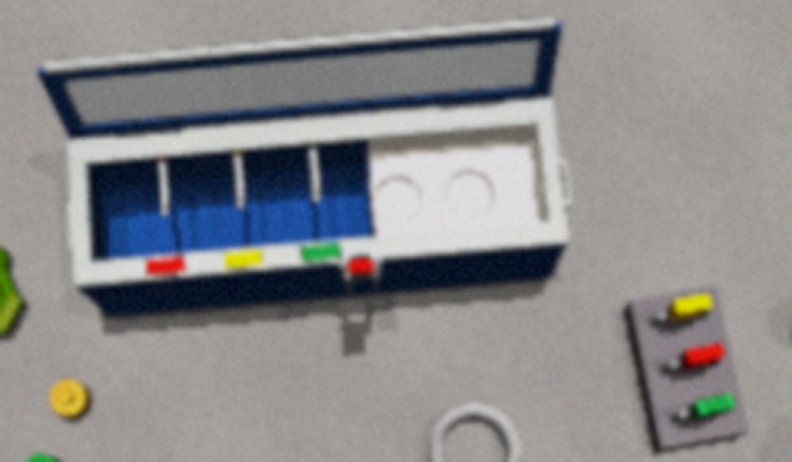

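View pics/c2.png

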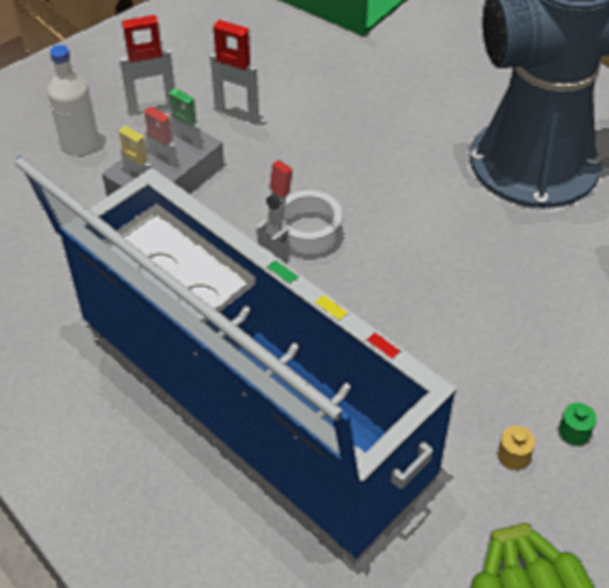

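The crops confirm the choice: the rack red has a small head, the loose reds have large heads with notched tall blades. The frame marks agree between the two cameras to 1 mm. Next I fit the cabinet frame, the rod tips and the lid angle.

```bash
cat >> h.py <<'E'
TH=0.0907; CX=np.array([np.cos(TH),np.sin(TH)]); CY=np.array([-np.sin(TH),np.cos(TH)])
C0=np.array([0.568,0.040])+0.066*CX   # cabinet centre (y=0 at green mark)
def cab(x,y,z): return np.r_[C0+x*CX+y*CY,z]
def tocab(P): P=np.atleast_2d(P); d=P[:,:2]-C0; return np.c_[d@CX,d@CY,P[:,2]]
E
python3 - <<'E'
from h import *
np.set_printoptions(precision=4,suppress=True)
t=cap('top');s=cap('scene')
print('tips',tocab(onz(t,[[210.3,174.5],[232.7,173.0],[255.8,170.6]],.185)))
import scipy.ndimage as nd
for c,n in((t,'top'),(s,'scene')):
  g=c['pixels'].astype(float)
  for y in (200,120,40,-100,-200):
    X=np.arange(-95,100,1.)
    uv=proj(c,[cab(x/1000,y/1000,.2) for x in X])
    ch=[nd.map_coordinates(g[...,k],[uv[:,1],uv[:,0]],order=1) for k in(2,)]
    r=ch[0]; d=np.diff(nd.gaussian_filter1d(r,2)); pk=[int(X[i]) for i in range(1,len(d)-1) if abs(d[i])>2.0 and abs(d[i])>=abs(d[i-1]) and abs(d[i])>abs(d[i+1])]
    print(n,y,pk,[round(d[int(p+95)],1) for p in pk])
# y extents of opening
  for x in (0,):
    Y=np.arange(-270,271,1.)
    uv=proj(c,[cab(x/1000,y/1000,.2) for y in Y]); r=nd.map_coordinates(g[...,2],[uv[:,1],uv[:,0]],order=1)
    d=np.diff(nd.gaussian_filter1d(r,2)); print(n,'y',[(int(Y[i]),round(d[i],1)) for i in range(1,len(d)-1) if abs(d[i])>2.5 and abs(d[i])>=abs(d[i-1]) and abs(d[i])>abs(d[i+1]) ])
# lid bar candidates & clamp grip tri
for a in(1.6,1.65,1.7,1.75):
  P=[cab(.0775-.144*np.cos(a)-.007*np.sin(a)*1, y,.2+.144*np.sin(a)-.007*np.cos(a)) for y in(.25,-.25)]
  print(a,proj(t,P).round(1).tolist(),proj(s,P).round(1).tolist())
for a in(1.75,1.95,2.15):
  P=[cab(-.0915+.08*np.cos(a),-.04,.222+.08*np.sin(a))]; print('clamp',a,proj(t,P).round(1),proj(s,P).round(1))
E
```

```text
tips [[-0.0072  0.1569  0.185 ]
 [-0.0093  0.0794  0.185 ]
 [-0.0083 -0.0006  0.185 ]]
top 200 [-79, -53, 51, 77, 93] [np.float64(18.2), np.float64(-19.3), np.float64(18.2), np.float64(-19.5), np.float64(9.9)]
top 120 [-80, -54, 50, 80, 93] [np.float64(18.8), np.float64(-19.1), np.float64(18.1), np.float64(-18.6), np.float64(9.7)]
top 40 [-80, -54, 50, 79, 93] [np.float64(19.0), np.float64(-19.1), np.float64(18.1), np.float64(-17.5), np.float64(9.1)]
top -100 [-80, -7, 3, 33, 51, 79, 93] [np.float64(19.2), np.float64(-2.3), np.float64(3.1), np.float64(-9.0), np.float64(11.4), np.float64(-17.7), np.float64(10.2)]
top -200 [-80, 31, 51, 76, 92] [np.float64(20.0), np.float64(-9.5), np.float64(9.7), np.float64(-18.2), np.float64(10.2)]
top y [(-253, np.float64(4.6)), (-238, np.float64(-7.6)), (-228, np.float64(8.3)), (-179, np.float64(-3.4)), (-102, np.float64(-3.2)), (-56, np.float64(-19.1)), (-6, np.float64(16.1)), (4, np.float64(-14.9)), (73, np.float64(15.9)), (83, np.float64(-15.2)), (152, np.float64(16.3)), (161, np.float64(-17.1)), (235, np.float64(17.8)), (257, np.float64(-6.0))]
[... 1096 characters left out ...]
p.float64(4.9)), (-182, np.float64(7.7)), (-19, np.float64(-14.6)), (-10, np.float64(-13.5)), (5, np.float64(9.2)), (12, np.float64(-9.9)), (83, np.float64(11.0)), (91, np.float64(-10.2)), (163, np.float64(10.1)), (170, np.float64(-9.8)), (236, np.float64(26.6)), (256, np.float64(-27.3))]
1.6 [[172.0, 139.5], [329.9, 125.3]] [[314.1, 272.4], [158.3, 153.2]]
1.65 [[171.9, 137.4], [329.6, 123.1]] [[311.7, 274.7], [155.8, 154.6]]
1.7 [[171.9, 135.3], [329.3, 121.0]] [[309.2, 277.1], [153.4, 156.2]]
1.75 [[171.8, 133.2], [329.0, 119.0]] [[306.7, 279.6], [151.0, 157.9]]
clamp 1.75 [[268.9 189.7]] [[272.8 169.7]]
clamp 1.95 [[269.3 194.7]] [[277.2 167.9]]
clamp 2.15 [[269.8 199.6]] [[281.2 167.2]]
```

```bash
cat >> h.py <<'E'
from scipy.spatial.transform import Rotation as Ro
def Rd(psi):
    p=np.radians(psi); y=np.array([-np.sin(p),np.cos(p),0]); z=np.array([0,0,-1.]); return np.c_[np.cross(y,z),y,z]
def go(*tg, R0=None, p0=None):
    "tg: (label,pos,psi); print shift/rotvec from present pose"
    s=telemetry.read_state(); R=s['tcp_rot'] if R0 is None else R0; p=s['position'] if p0 is None else p0
    for l,pos,psi in tg:
        print(l,np.round(pos,4),'->',np.round(R.T@(np.asarray(pos)-p),4).tolist(),np.round((Ro.from_matrix(R.T@Rd(psi))).as_rotvec(),4).tolist())
E
python3 - <<'E'
from h import *
go(('above',[.440,.332,.13],-84.8),('down',[.440,.332,.012],-84.8),('above5',[.44,.332,.13],5.2))
E
```

```text
above [0.44  0.332 0.13 ] -> [-0.3089, -0.1681, 0.0923] [-0.0007, 0.0003, 1.1502]
down [0.44  0.332 0.012] -> [-0.3089, -0.168, 0.2103] [-0.0007, 0.0003, 1.1502]
above5 [0.44  0.332 0.13 ] -> [-0.3089, -0.1681, 0.0923] [-0.0006, -0.0003, -0.4206]
```

Call:
servo_tool --targets '[[[-0.309, -0.168, 0.092], [0, 0, 1.15]], [[-0.309, -0.168, 0.092], [0, 0, 1.15]], [[-0.309, -0.168, 0.092], [0, 0, 1.15]], [[-0.309, -0.168, 0.092], [0, 0, 1.15]], [[-0.309, -0.168, 0.092], [0, 0, 1.15]], [[-0.309, -0.168, 0.092], [0, 0, 1.15]], [[-0.309, -0.168, 0.092], [0, 0, 1.15]], [[-0.309, -0.168, 0.092], [0, 0, 1.15]], [[-0.309, -0.168, 0.092], [0, 0, 1.15]], [[-0.309, -0.168, 0.092], [0, 0, 1.15]]]' --gripper 0.066

```text
time_s: 1.55
position: [0.4395, 0.3334, 0.1309]
tcp_rot: [[-0.093, 0.996, 0.0], [0.996, 0.093, 0.0], [0.0, 0.0, -1.0]]
force: [-0.5, -0.2, -0.4]
opening: 0.76
```

```bash
python3 - <<'E'
from h import *
t=cap('top');s=cap('scene')
a=cv2.resize(t['pixels'],(448,336));b=s['pixels'][130:420,250:560]
cv2.imwrite('pics/p1.png',np.vstack([cv2.resize(t['pixels'][150:420,60:330],(540,540)),])); cv2.imwrite('pics/p2.png',np.hstack([cv2.resize(t['pixels'][150:420,60:330],(400,400)),cv2.resize(b,(400,374)).copy() if 0 else cv2.resize(b,(400,400))]))
go(('down',[.440,.332,.012],-84.8),('above5',[.44,.332,.014],5.2))
E
```

```text
down [0.44  0.332 0.012] -> [-0.0012, 0.0001, 0.1189] [0.0004, -0.0002, 0.0022]
above5 [0.44  0.332 0.014] -> [-0.0012, 0.0001, 0.1169] [0.0005, 0.0002, -1.5685]
```

View pics/p2.png

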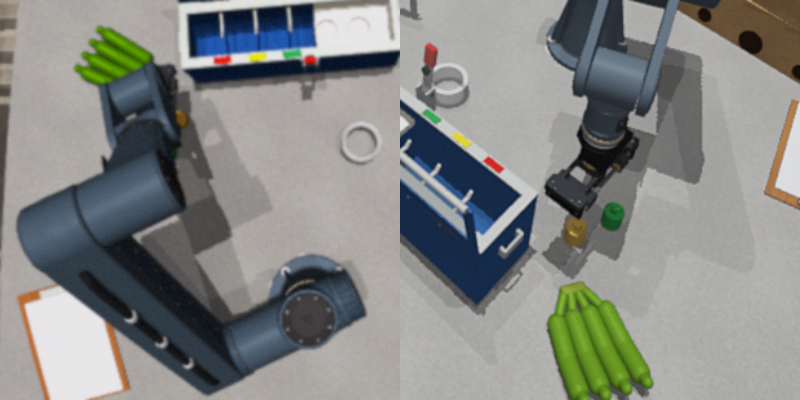

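Right view: the arm hovers above the brass weight at about (575,232), which has not moved. The only other thing revealed is a clipboard, so there is one weight. Descending.

Call:
servo_tool --targets '[[[-0.001, 0, 0.06], [0, 0, 0]], [[-0.001, 0, 0.1], [0, 0, 0]], [[-0.001, 0, 0.119], [0, 0, 0]], [[-0.001, 0, 0.119], [0, 0, 0]]]'

```text
time_s: 2.15
position: [0.4391, 0.3311, 0.0102]
tcp_rot: [[-0.092, 0.996, -0.003], [0.996, 0.092, -0.001], [-0.001, -0.003, -1.0]]
force: [-0.8, -0.1, -0.2]
opening: 0.759
```

Call:
servo_tool --targets '[[[0, 0, 0], [0, 0, 0]], [[0, 0, 0], [0, 0, 0]], [[0, 0, 0], [0, 0, 0]], [[0, 0, 0], [0, 0, 0]], [[0, 0, 0], [0, 0, 0]]]' --gripper 0.03

```text
time_s: 2.78
position: [0.4404, 0.3315, 0.0125]
tcp_rot: [[-0.091, 0.996, 0.001], [0.996, 0.091, 0.0], [0.0, 0.001, -1.0]]
force: [-1.4, -0.6, 6.4]
opening: 0.477
```

Call:
servo_tool --targets '[[[0, 0, 0], [0, 0, 0]], [[0, 0, 0], [0, 0, 0]], [[0, 0, -0.002], [0, 0, -0.18]], [[0, 0, -0.002], [0, 0, -0.36]], [[0, 0, -0.002], [0, 0, -0.54]], [[0, 0, -0.002], [0, 0, -0.72]], [[0, 0, -0.002], [0, 0, -0.9]], [[0, 0, -0.002], [0, 0, -1.08]], [[0, 0, -0.002], [0, 0, -1.26]], [[0, 0, -0.002], [0, 0, -1.42]], [[0, 0, -0.002], [0, 0, -1.57]], [[0, 0, -0.002], [0, 0, -1.57]]]' --gripper 0.068

```text
time_s: 4.28
position: [0.4404, 0.3312, 0.0134]
tcp_rot: [[-0.996, -0.088, -0.0], [-0.088, 0.996, -0.0], [0.0, -0.0, -1.0]]
force: [0.4, 0.1, 0.0]
opening: 0.78
```

Call:
servo_tool --targets '[[[0, 0, 0], [0, 0, 0]], [[0, 0, 0], [0, 0, 0]], [[0, 0, 0], [0, 0, 0]], [[0, 0, 0], [0, 0, 0]], [[0, 0, 0], [0, 0, 0]]]' --gripper 0.03

```text
time_s: 4.9
position: [0.4407, 0.3317, 0.0136]
tcp_rot: [[-0.996, -0.09, 0.001], [-0.09, 0.996, 0.001], [-0.001, 0.001, -1.0]]
force: [-0.2, 1.5, 0.4]
opening: 0.475
```

```bash
python3 - <<'E'
from h import *
s=telemetry.read_state();print(s['position'],s['opening'],s['force'])
p=s['position']
P=lambda x,y,z:cab(x,y,z)
go(('up',[p[0],p[1],.26],5.2),('over',P(0,-.085,.26),5.2),('in',P(0,-.085,.147),5.2))
E
```

```text
[0.44069131 0.3317144  0.01361479] 0.47512687013339405 [-0.17241873  1.50718287  0.37796626]
up [0.4407 0.3317 0.26  ] -> [-0.0002, 0.0001, -0.2464] [0.0006, 0.0008, -0.0008]
over [ 0.6414 -0.0387  0.26  ] -> [-0.1669, -0.3868, -0.2465] [0.0006, 0.0008, -0.0008]
in [ 0.6414 -0.0387  0.147 ] -> [-0.1668, -0.3868, -0.1335] [0.0006, 0.0008, -0.0008]
```

Call:
servo_tool --targets '[[[0, 0, -0.05], [0, 0, 0]], [[0, 0, -0.1], [0, 0, 0]], [[0, 0, -0.16], [0, 0, 0]], [[0, 0, -0.22], [0, 0, 0]], [[0, 0, -0.27], [0, 0, 0]], [[-0.05, -0.01, -0.28], [0, 0, 0]], [[-0.1, -0.05, -0.28], [0, 0, 0]], [[-0.15, -0.09, -0.28], [0, 0, 0]], [[-0.167, -0.15, -0.28], [0, 0, 0]], [[-0.167, -0.21, -0.28], [0, 0, 0]], [[-0.167, -0.27, -0.28], [0, 0, 0]], [[-0.167, -0.33, -0.28], [0, 0, 0]]]'

```text
time_s: 6.4
position: [0.6347, 0.0156, 0.2913]
tcp_rot: [[-0.996, -0.09, -0.005], [-0.09, 0.996, 0.0], [0.005, 0.001, -1.0]]
force: [1.1, 0.3, -4.8]
opening: 0.473
```

Call:
servo_tool --targets '[[[0, -0.045, 0], [0, 0, 0]], [[0, -0.057, 0], [0, 0, 0]], [[0, -0.057, 0], [0, 0, 0]], [[0, -0.057, 0.03], [0, 0, 0]], [[0, -0.057, 0.06], [0, 0, 0]], [[0, -0.057, 0.06], [0, 0, 0]]]'

```text
time_s: 7.15
position: [0.6386, -0.0365, 0.2302]
tcp_rot: [[-0.996, -0.092, -0.009], [-0.092, 0.996, 0.003], [0.009, 0.003, -1.0]]
force: [-0.5, 0.3, -5.0]
opening: 0.472
```

```bash
python3 - <<'E'
from h import *
s=telemetry.read_state();print(s['position'],s['opening'],tocab(s['position']))
go(('hover',cab(0,-.085,.19),5.2),('in',cab(0,-.085,.147),5.2))
t=cap('top');s=cap('scene')
cv2.imwrite('pics/p3.png',np.hstack([cv2.resize(t['pixels'][100:220,200:360],(400,300),interpolation=2),cv2.resize(s['pixels'][120:270,160:360],(400,300),interpolation=2)]))
E
```

```text
[ 0.63857068 -0.03646422  0.23019818] 0.47183845094120197 [[-0.00264519 -0.08254191  0.23019818]]
hover [ 0.6414 -0.0387  0.19  ] -> [-0.003, -0.0026, 0.0402] [0.0034, -0.0086, 0.0016]
in [ 0.6414 -0.0387  0.147 ] -> [-0.0034, -0.0027, 0.0832] [0.0034, -0.0086, 0.0016]
```

View pics/p3.png

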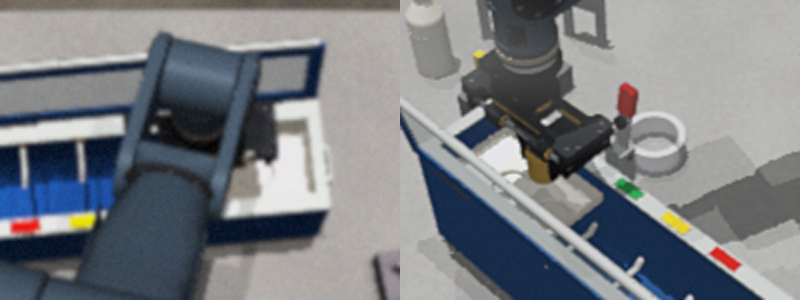

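The weight is held upright over the left part of the shelf, clear of the clamp. I correct the position and settle before inserting.

Call:
servo_tool --targets '[[[-0.002, -0.0025, 0.02], [0.0, 0, 0]], [[-0.002, -0.0025, 0.035], [0, 0, 0]], [[-0.002, -0.0025, 0.035], [0, 0, 0]], [[-0.002, -0.0025, 0.035], [0, 0, 0]], [[-0.002, -0.0025, 0.035], [0, 0, 0]]]'

```text
time_s: 7.88
position: [0.6444, -0.0415, 0.1996]
tcp_rot: [[-0.996, -0.09, 0.002], [-0.09, 0.996, -0.0], [-0.002, -0.001, -1.0]]
force: [-0.4, -0.9, -4.2]
opening: 0.473
```

```bash
python3 - <<'E'
from h import *
s=telemetry.read_state();print(s['position'],s['opening'],tocab(s['position']),s['force'],s['moment'],s['tcp_rot'])
go(('in',cab(0,-.085,.145),5.2))
E
```

```text
[ 0.6444182  -0.04147779  0.1995535 ] 0.4732250187127797 [[ 0.00272419 -0.08806451  0.1995535 ]] [-0.43561334 -0.87643768 -4.20058828] [0.07507147 0.02655276 0.02107197] [[-9.95929730e-01 -9.01139115e-02  1.85872808e-03]
 [-9.01148194e-02  9.95931298e-01 -4.10465786e-04]
 [-1.81417680e-03 -5.76294026e-04 -9.99998188e-01]]
in [ 0.6414 -0.0387  0.145 ] -> [0.0028, 0.0031, 0.0545] [-0.0006, 0.0018, -0.0005]
```

Call:
servo_tool --targets '[[[0.0028, 0.003, 0.0], [0, 0, 0]], [[0.0028, 0.003, 0.0], [0, 0, 0]], [[0.0028, 0.003, 0.01], [0, 0, 0]], [[0.0028, 0.003, 0.02], [0, 0, 0]], [[0.0028, 0.003, 0.03], [0, 0, 0]], [[0.0028, 0.003, 0.04], [0, 0, 0]], [[0.0028, 0.003, 0.042], [0, 0, 0]], [[0.0028, 0.003, 0.042], [0, 0, 0]], [[0.0028, 0.003, 0.042], [0, 0, 0]]]'

```text
time_s: 9.0
position: [0.6412, -0.0387, 0.157]
tcp_rot: [[-0.996, -0.09, 0.001], [-0.09, 0.996, -0.0], [-0.001, -0.0, -1.0]]
force: [0.7, -0.0, -5.2]
opening: 0.47
```

```bash
python3 - <<'E'
from h import *
s=telemetry.read_state();print(s['position'],tocab(s['position']),s['force'],s['moment'])
go(('in',cab(0,-.085,.1436),5.2))
E
```

```text
[ 0.64116787 -0.03874344  0.15703658] [[-0.00026512 -0.085047    0.15703658]] [ 0.70177452 -0.00710044 -5.19124539] [ 0.03723274 -0.07400329 -0.0209274 ]
in [ 0.6414 -0.0387  0.1436] -> [-0.0003, 0.0001, 0.0134] [-0.0003, 0.0011, -0.0005]
```

Call:
servo_tool --targets '[[[0, 0, 0.004], [0, 0, 0]], [[0, 0, 0.008], [0, 0, 0]], [[0, 0, 0.0115], [0, 0, 0]], [[0, 0, 0.0135], [0, 0, 0]], [[0, 0, 0.014], [0, 0, 0]], [[0, 0, 0.014], [0, 0, 0]]]'

```text
time_s: 9.75
position: [0.6406, -0.0386, 0.1436]
tcp_rot: [[-0.996, -0.09, 0.0], [-0.09, 0.996, -0.0], [-0.0, -0.0, -1.0]]
force: [-4.2, 0.8, 5.5]
opening: 0.476
```

Seated at the recess floor height, with the force now upward. Releasing and rising.

Call:
servo_tool --targets '[[[0, 0, 0], [0, 0, 0]], [[0, 0, 0], [0, 0, 0]], [[0, 0, 0], [0, 0, 0]], [[0, 0, -0.03], [0, 0, 0]], [[0, 0, -0.08], [0, 0, 0]], [[0, 0, -0.14], [0, 0, 0]], [[0, 0, -0.18], [0, 0, 0]], [[0, 0, -0.2], [0, 0, 0]]]' --gripper 0.06

```text
time_s: 10.75
position: [0.642, -0.0389, 0.3459]
tcp_rot: [[-0.996, -0.09, 0.006], [-0.09, 0.996, -0.001], [-0.006, -0.002, -1.0]]
force: [0.3, 0.4, -0.7]
opening: 0.69
```

```bash
python3 - <<'E'
from h import *
s=telemetry.read_state();print(s['position'],s['opening'])
# rack gauges
psi=10.5
for n,p in dict(y=(.528,-.3515),r=(.4745,-.364),g=(.4205,-.372)).items():
    go((n+'hi',[*p,.25],psi),(n+'lo',[*p,.106],psi))
go(('via',cab(.0,-.28,.34),psi))
E
```

```text
[ 0.64204846 -0.03893161  0.34591808] 0.6904980681007962
yhi [ 0.528  -0.3515  0.25  ] -> [0.1423, -0.3008, 0.0957] [-0.0021, 0.0055, -0.093]
ylo [ 0.528  -0.3515  0.106 ] -> [0.1431, -0.3006, 0.2397] [-0.0021, 0.0055, -0.093]
rhi [ 0.4745 -0.364   0.25  ] -> [0.1967, -0.3085, 0.0954] [-0.0021, 0.0055, -0.093]
rlo [ 0.4745 -0.364   0.106 ] -> [0.1975, -0.3082, 0.2394] [-0.0021, 0.0055, -0.093]
ghi [ 0.4205 -0.372   0.25  ] -> [0.2512, -0.3116, 0.0951] [-0.0021, 0.0055, -0.093]
glo [ 0.4205 -0.372   0.106 ] -> [0.252, -0.3113, 0.2391] [-0.0021, 0.0055, -0.093]
via [ 0.6591 -0.2329  0.34  ] -> [0.0005, -0.1947, 0.0063] [-0.0021, 0.0055, -0.093]
```

```bash
python3 - <<'E'
from h import *
t=cap('top','top1');s=cap('scene','scene1')
c=[]
for im in(t,s):
    h=cv2.cvtColor(im['pixels'],cv2.COLOR_BGR2HSV); m=cv2.inRange(h,(105,170,120),(125,255,255))
    m[:, :140]=0
    k,l,st,ce=cv2.connectedComponentsWithStats(m); print([(st[i].tolist(),ce[i].round(1)) for i in range(1,k) if st[i,4]>15])
print('tri',tri(t,(422.8,199.5),s,(168.7,110.6)))
print('loose big red tri',tri(t,(421.3,239.7),s,(207.8,103.)),tri(t,(390.9,268.4),s,(249.3,106.)))
b=np.hstack([cv2.resize(t['pixels'][110:250,230:430],(400,280),interpolation=2),cv2.resize(s['pixels'][80:220,150:350],(400,280),interpolation=2)])
cv2.imwrite('pics/p4.png',b)
E
```

```text
[([235, 171, 9, 13, 93], array([238.5, 176.7])), ([193, 172, 41, 15, 483], array([213. , 179.1])), ([420, 196, 8, 7, 42], array([423.2, 198.9]))]
[([165, 107, 7, 5, 30], array([167.8, 108.9])), ([283, 261, 16, 13, 60], array([290.7, 267. ])), ([302, 276, 21, 23, 211], array([311.6, 287.8]))]
tri (array([ 0.52536189, -0.53367047,  0.17979757]), np.float64(0.001353291107092441))
loose big red tri (array([ 0.38590576, -0.52824495,  0.14643286]), np.float64(0.00740017496598903)) (array([ 0.2893911 , -0.41865474,  0.14605616]), np.float64(0.002008010094423473))
```

View pics/p4.png

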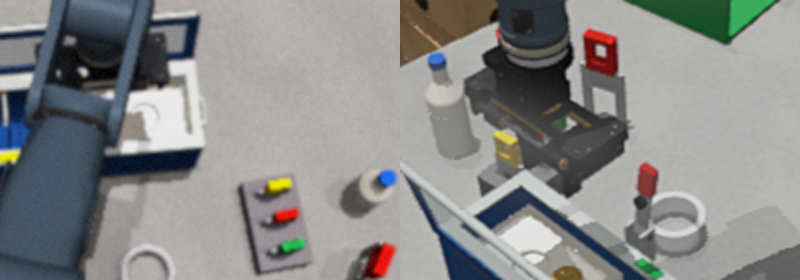

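The weight stands in its recess and the way to the rack is clear: the bottle is at y=-0.534, about 5 cm beyond the gripper body. Going to the yellow gauge.

Call:
servo_tool --targets '[[[0, -0.06, 0], [0, 0, 0]], [[0.02, -0.12, 0], [0, 0, 0]], [[0.06, -0.17, 0], [0, 0, -0.03]], [[0.1, -0.21, 0.01], [0, 0, -0.06]], [[0.13, -0.26, 0.03], [0, 0, -0.093]], [[0.142, -0.3, 0.06], [0, 0, -0.093]], [[0.142, -0.3, 0.12], [0, 0, -0.093]], [[0.142, -0.3, 0.155], [0, 0, -0.093]], [[0.142, -0.3, 0.16], [0, 0, -0.093]], [[0.142, -0.3, 0.16], [0, 0, -0.093]], [[0.142, -0.3, 0.16], [0, 0, -0.093]]]' --gripper 0.066

```text
time_s: 12.22
position: [0.5275, -0.351, 0.1844]
tcp_rot: [[-0.983, -0.183, 0.003], [-0.183, 0.983, -0.003], [-0.002, -0.003, -1.0]]
force: [-0.1, 0.0, 0.3]
opening: 0.757
```

```bash
python3 - <<'E'
from h import *
s=telemetry.read_state();print(s['position'],s['opening'],s['tcp_rot'][:,1])
go(('ylo',[.528,-.3515,.108],10.5))
t=cap('top');s=cap('scene')
cv2.imwrite('pics/p5.png',np.hstack([cv2.resize(t['pixels'][160:260,330:430],(400,400),interpolation=2),cv2.resize(s['pixels'][100:200,170:270],(400,400),interpolation=2)]))
E
```

```text
[ 0.52748369 -0.3509723   0.18444525] 0.7566602064435822 [-0.18264963  0.98317286 -0.00319894]
ylo [ 0.528  -0.3515  0.108 ] -> [-0.0002, -0.0004, 0.0764] [-0.0032, 0.0022, 0.0004]
```

View pics/p5.png

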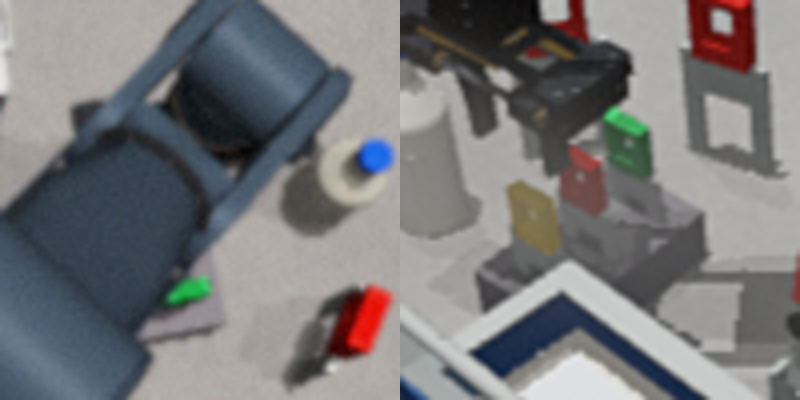

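Right crop: the two fingers at (483,105) and (555,150) straddle the yellow head at (532,205). Descending.

Call:
servo_tool --targets '[[[0, -0.0005, 0.03], [0, 0, 0]], [[0, -0.0005, 0.055], [0, 0, 0]], [[0, -0.0005, 0.074], [0, 0, 0]], [[0, -0.0005, 0.076], [0, 0, 0]], [[0, -0.0005, 0.076], [0, 0, 0]]]'

```text
time_s: 12.95
position: [0.5271, -0.3512, 0.1077]
tcp_rot: [[-0.983, -0.182, 0.001], [-0.182, 0.983, -0.001], [-0.001, -0.002, -1.0]]
force: [-0.2, -0.1, -0.1]
opening: 0.761
```

Call:
servo_tool --targets '[[[0, 0, 0], [0, 0, 0]], [[0, 0, 0], [0, 0, 0]], [[0, 0, 0], [0, 0, 0]], [[0, 0, 0], [0, 0, 0]], [[0, 0, 0], [0, 0, 0]]]' --gripper 0.025

```text
time_s: 13.58
position: [0.5266, -0.3509, 0.1069]
tcp_rot: [[-0.983, -0.182, 0.0], [-0.182, 0.983, -0.001], [-0.0, -0.001, -1.0]]
force: [1.4, -0.5, 1.5]
opening: 0.458
```

```bash
python3 - <<'E'
from h import *
s=telemetry.read_state();p=s['position'];print(p,s['opening'],s['force'],s['moment'],s['tcp_rot'][:,1])
E
```

```text
[ 0.52662433 -0.35094826  0.10687543] 0.4580011747701808 [ 1.39164704 -0.45392365  1.5358718 ] [0.05404544 0.00903726 0.02941518] [-1.82213103e-01  9.83258891e-01 -5.82267240e-04]
```

Yellow is gripped (opening 39.8 mm against a 40 mm head, eye = TCP + 24 mm). Working out the way to its hook.

```bash
python3 - <<'E'
from h import *
s=telemetry.read_state();print(tocab(s['position']))
p=s['position']
go(('up',[p[0],p[1],.345],5.2),('end',cab(-.03,-.25,.345),5.2),('over',cab(-.031,.080,.345),5.2))
E
```

```text
[[-0.14261601 -0.38559367  0.10687543]]
up [ 0.5266 -0.3509  0.345 ] -> [-0.0001, -0.0001, -0.2381] [-0.0006, 0.0004, 0.0925]
end [ 0.6265 -0.2057  0.345 ] -> [-0.1248, 0.1245, -0.2382] [-0.0006, 0.0004, 0.0925]
over [0.5956 0.1228 0.345 ] -> [-0.1543, 0.4531, -0.2383] [-0.0006, 0.0004, 0.0925]
```

Call:
servo_tool --targets '[[[0, 0, -0.03], [0, 0, 0]], [[0, 0, -0.07], [0, 0, 0]], [[0, 0, -0.13], [0, 0, 0]], [[0, 0, -0.19], [0, 0, 0]], [[-0.02, 0.02, -0.238], [0, 0, 0.02]], [[-0.06, 0.06, -0.24], [0, 0, 0.05]], [[-0.1, 0.1, -0.24], [0, 0, 0.0925]], [[-0.125, 0.13, -0.24], [0, 0, 0.0925]], [[-0.13, 0.19, -0.24], [0, 0, 0.0925]], [[-0.136, 0.25, -0.24], [0, 0, 0.0925]], [[-0.142, 0.31, -0.24], [0, 0, 0.0925]], [[-0.147, 0.37, -0.24], [0, 0, 0.0925]]]'

```text
time_s: 15.08
position: [0.6028, 0.0418, 0.3459]
tcp_rot: [[-0.996, -0.09, -0.001], [-0.09, 0.996, 0.0], [0.001, 0.0, -1.0]]
force: [0.2, -1.2, -1.2]
opening: 0.457
```

```bash
python3 - <<'E'
from h import *
s=telemetry.read_state();print(s['position'],tocab(s['position']))
go(('over',cab(-.031,.080,.345),5.2))
E
```

```text
[0.60276293 0.04181751 0.34589302] [[-0.03121533 -0.00133863  0.34589302]]
over [0.5956 0.1228 0.345 ] -> [-0.0002, 0.0813, 0.0009] [0.0004, -0.0012, -0.0002]
```

Call:
servo_tool --targets '[[[0, 0.05, 0], [0, 0, 0]], [[0, 0.075, 0], [0, 0, 0]], [[0, 0.0815, 0], [0, 0, 0]], [[0, 0.0815, 0], [0, 0, 0]], [[0, 0.0815, 0], [0, 0, 0]], [[0, 0.0815, 0], [0, 0, 0]]]'

```text
time_s: 15.82
position: [0.5964, 0.1198, 0.3465]
tcp_rot: [[-0.996, -0.089, -0.0], [-0.089, 0.996, -0.0], [0.0, -0.0, -1.0]]
force: [0.6, -0.0, -1.4]
opening: 0.456
```

```bash
python3 - <<'E'
from h import *
s=telemetry.read_state();print(s['position'],tocab(s['position']),s['force'])
go(('lo',cab(-.031,.080,.170),5.2))
t=cap('top');s=cap('scene')
cv2.imwrite('pics/p6.png',np.hstack([cv2.resize(t['pixels'][110:230,170:310],(400,343),interpolation=2),cv2.resize(s['pixels'][140:300,200:360],(400,343),interpolation=2)]))
h=cv2.cvtColor(s['pixels'],cv2.COLOR_BGR2HSV)
m=cv2.inRange(h,(20,130,90),(32,255,255)); k,l,st,ce=cv2.connectedComponentsWithStats(m); print([(st[i].tolist(),ce[i].round(1)) for i in range(1,k) if st[i,4]>15])
st=telemetry.read_state()['position']
g=lambda x,y,z: cab(*(tocab(st)[0]+np.array([x,y,z])))
print('predicted head corners',proj(s,[g(0,-.02,.033),g(0,.02,.033),g(0,-.03,-.097),g(0,.03,-.097)]).round(1).tolist())
E
```

```text
[0.59643877 0.11977886 0.34645819] [[-0.0304521   0.07687507  0.34645819]] [ 5.53468494e-01 -8.15772039e-04 -1.36737972e+00]
lo [0.5956 0.1228 0.17  ] -> [0.0005, 0.0032, 0.1765] [-0.0002, -0.0001, -0.0018]
[([300, 165, 12, 8, 17], array([305.4, 168.4])), ([278, 183, 14, 25, 175], array([283.2, 195.5])), ([227, 214, 14, 15, 132], array([234.6, 219.5])), ([295, 228, 10, 9, 48], array([299.5, 232.4]))]
predicted head corners [[279.7, 182.2], [293.2, 191.4], [277.3, 218.7], [295.9, 232.3]]
```

View pics/p6.png

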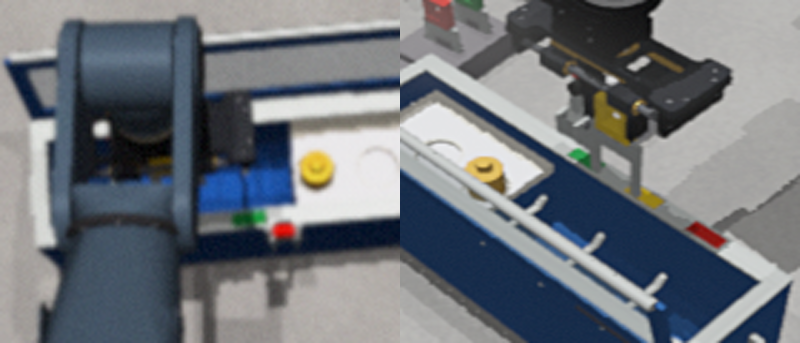

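Yellow hangs upright over the cabinet, in line with its mark, and the weight stands in the left recess. Lowering after the alignment settles.

Call:
servo_tool --targets '[[[0, 0.003, 0.02], [0, 0, 0]], [[0, 0.003, 0.032], [0, 0, 0]], [[0, 0.003, 0.032], [0, 0, 0]], [[0, 0.003, 0.032], [0, 0, 0]], [[0, 0.003, 0.032], [0, 0, 0]]]'

```text
time_s: 16.55
position: [0.5964, 0.1239, 0.3153]
tcp_rot: [[-0.996, -0.09, 0.002], [-0.09, 0.996, -0.0], [-0.002, -0.0, -1.0]]
force: [0.2, 0.8, -1.4]
opening: 0.459
```

```bash
python3 - <<'E'
from h import *
s=telemetry.read_state();print(s['position'],tocab(s['position']),s['force'])
go(('lo',cab(-.031,.080,.170),5.2))
E
```

```text
[0.59639772 0.12394396 0.31531473] [[-0.03011573  0.08102677  0.31531473]] [ 0.24647366  0.77250358 -1.37819075]
lo [0.5956 0.1228 0.17  ] -> [0.0011, -0.001, 0.1453] [-0.0001, 0.0015, -0.0001]
```

Call:
servo_tool --targets '[[[0.001, -0.001, 0.03], [0, 0, 0]], [[0.001, -0.001, 0.06], [0, 0, 0]], [[0.001, -0.001, 0.09], [0, 0, 0]], [[0.001, -0.001, 0.12], [0, 0, 0]], [[0.001, -0.001, 0.14], [0, 0, 0]], [[0.001, -0.001, 0.145], [0, 0, 0]], [[0.001, -0.001, 0.145], [0, 0, 0]], [[0.001, -0.001, 0.145], [0, 0, 0]], [[0.001, -0.001, 0.145], [0, 0, 0]]]'

```text
time_s: 17.68
position: [0.5957, 0.123, 0.1706]
tcp_rot: [[-0.996, -0.091, 0.002], [-0.091, 0.996, 0.0], [-0.002, -0.0, -1.0]]
force: [-0.4, 0.1, -0.9]
opening: 0.457
```

```bash
python3 - <<'E'
from h import *
s=telemetry.read_state();print(s['position'],tocab(s['position']),s['force'])
go(('on',cab(.022,.080,.170),5.2))
E
```

```text
[0.59565544 0.12295167 0.17061875] [[-0.03094483  0.08010579  0.17061875]] [-0.38713228  0.11593073 -0.94305404]
on [0.6484 0.1276 0.17  ] -> [-0.0529, -0.0001, 0.0007] [-0.0001, 0.002, -0.0001]
```

Call:
servo_tool --targets '[[[-0.012, 0, 0.0005], [0, 0, 0]], [[-0.024, 0, 0.0005], [0, 0, 0]], [[-0.036, 0, 0.0005], [0, 0, 0]], [[-0.048, 0, 0.0005], [0, 0, 0]], [[-0.053, 0, 0.0005], [0, 0, 0]], [[-0.053, 0, 0.0005], [0, 0, 0]], [[-0.053, 0, 0.0005], [0, 0, 0]]]'

```text
time_s: 18.55
position: [0.6472, 0.1277, 0.1689]
tcp_rot: [[-0.996, -0.091, -0.001], [-0.091, 0.996, -0.0], [0.001, 0.0, -1.0]]
force: [-0.4, 0.0, -1.3]
opening: 0.456
```

```bash
python3 - <<'E'
from h import *
s=telemetry.read_state();print(s['position'],tocab(s['position']),s['force'],s['moment'])
go(('on',cab(.022,.080,.155),5.2))
E
```

```text
[0.64722319 0.12773976 0.16889677] [[0.02084463 0.08020342 0.16889677]] [-0.39385177  0.04119862 -1.27449879] [0.05760358 0.03035467 0.02176664]
on [0.6484 0.1276 0.155 ] -> [-0.0012, -0.0002, 0.0139] [0.0001, -0.001, -0.0]
```

Call:
servo_tool --targets '[[[-0.001, 0, 0.004], [0, 0, 0]], [[-0.001, 0, 0.008], [0, 0, 0]], [[-0.001, 0, 0.012], [0, 0, 0]], [[-0.001, 0, 0.0145], [0, 0, 0]], [[-0.001, 0, 0.0145], [0, 0, 0]], [[-0.001, 0, 0.0145], [0, 0, 0]]]'

```text
time_s: 19.3
position: [0.6488, 0.1278, 0.1546]
tcp_rot: [[-0.996, -0.091, 0.0], [-0.091, 0.996, 0.0], [-0.0, 0.0, -1.0]]
force: [-0.3, -0.6, 0.1]
opening: 0.454
```

The hook has taken the weight: Fz went from -1.3 to 0.1 N. Releasing and lifting off.

Call:
servo_tool --targets '[[[0, 0, 0], [0, 0, 0]], [[0, 0, 0], [0, 0, 0]], [[0, 0, 0], [0, 0, 0]], [[0, 0, -0.015], [0, 0, 0]], [[0, 0, -0.035], [0, 0, 0]], [[0, 0, -0.07], [0, 0, 0]], [[0, 0, -0.12], [0, 0, 0]], [[0, 0, -0.17], [0, 0, 0]], [[0, 0, -0.19], [0, 0, 0]]]' --gripper 0.056

```text
time_s: 20.42
position: [0.6503, 0.1279, 0.3503]
tcp_rot: [[-0.996, -0.091, 0.009], [-0.091, 0.996, 0.0], [-0.009, -0.001, -1.0]]
force: [0.4, -0.2, -1.0]
opening: 0.644
```

```bash
python3 - <<'E'
from h import *
s=telemetry.read_state();print(s['position'],s['opening'],tocab(s['position']))
go(('end',cab(-.0,-.25,.345),5.2),('rhi',[.4745,-.3635,.185],10.5))
t=cap('top');s=cap('scene')
h=cv2.cvtColor(s['pixels'],cv2.COLOR_BGR2HSV)
m=cv2.inRange(h,(18,110,80),(32,255,255)); k,l,st,ce=cv2.connectedComponentsWithStats(m); print([(st[i].tolist(),ce[i].round(1)) for i in range(1,k) if st[i,4]>15])
print('expect head top',proj(s,[cab(.022,.08,.188),cab(.022,.06,.188),cab(.022,.1,.188)]).round(1).tolist())
m=cv2.inRange(h,(0,150,90),(6,255,255))|cv2.inRange(h,(174,150,90),(180,255,255)); k,l,st,ce=cv2.connectedComponentsWithStats(m); print([(st[i].tolist(),ce[i].round(1)) for i in range(1,k) if st[i,4]>15])
E
```

```text
[0.65029559 0.12793817 0.35032411] 0.6442859692375851 [[0.02392238 0.08012273 0.35032411]]
end [ 0.6564 -0.203   0.345 ] -> [0.024, -0.3301, 0.0053] [-0.0006, 0.0086, 0.0001]
rhi [ 0.4745 -0.3635  0.185 ] -> [0.2211, -0.4734, 0.1637] [-0.001, 0.0086, -0.0924]
[([284, 178, 12, 8, 26], array([289.5, 181.7])), ([278, 202, 4, 7, 17], array([279.2, 205. ])), ([227, 213, 15, 17, 150], array([234.7, 219.8])), ([290, 226, 15, 11, 77], array([297.3, 230.9])), ([267, 250, 13, 11, 40], array([273.6, 254.6])), ([270, 264, 9, 7, 17], array([274.2, 266.9]))]
expect head top [[272.2, 254.8], [266.3, 250.2], [278.2, 259.6]]
[([199, 92, 18, 22, 221], array([207.5, 103. ])), ([242, 100, 4, 15, 35], array([243.7, 106.9])), ([209, 136, 10, 7, 28], array([213.8, 139. ])), ([315, 244, 15, 11, 71], array([322.1, 249. ]))]
```

Yellow sits at its predicted pixel (273.6,254.6 against 272.2,254.8). Next is red.

Call:
servo_tool --targets '[[[0.01, -0.06, 0], [0, 0, 0]], [[0.02, -0.12, 0], [0, 0, 0]], [[0.024, -0.18, 0], [0, 0, 0]], [[0.024, -0.24, 0], [0, 0, 0]], [[0.03, -0.3, 0], [0, 0, 0]], [[0.07, -0.345, 0], [0, 0, -0.03]], [[0.11, -0.385, 0.0], [0, 0, -0.06]], [[0.15, -0.425, 0.02], [0, 0, -0.09]], [[0.19, -0.46, 0.05], [0, 0, -0.0925]], [[0.221, -0.473, 0.1], [0, 0, -0.0925]], [[0.221, -0.473, 0.15], [0, 0, -0.0925]], [[0.221, -0.473, 0.163], [0, 0, -0.0925]]]' --gripper 0.064

```text
time_s: 22.02
position: [0.4689, -0.3612, 0.1777]
tcp_rot: [[-0.983, -0.181, -0.006], [-0.181, 0.983, 0.007], [0.005, 0.008, -1.0]]
force: [-0.1, 0.7, -0.0]
opening: 0.734
```

Call:
servo_tool --targets '[[[0, 0, 0], [0, 0, 0]], [[0, 0, 0], [0, 0, 0]], [[0, 0, 0], [0, 0, 0]]]'

```text
time_s: 22.4
position: [0.4728, -0.3639, 0.1835]
tcp_rot: [[-0.983, -0.183, 0.003], [-0.183, 0.983, -0.003], [-0.002, -0.003, -1.0]]
force: [-0.8, 0.6, 0.1]
opening: 0.736
```

```bash
python3 - <<'E'
from h import *
s=telemetry.read_state();print(s['position'],s['opening'])
go(('rlo',[.4745,-.3635,.108],10.5))
s=cap('scene');p=telemetry.read_state()['position']
h=cv2.cvtColor(s['pixels'],cv2.COLOR_BGR2HSV)
m=cv2.inRange(h,(0,150,60),(6,255,255))|cv2.inRange(h,(174,150,60),(180,255,255)); k,l,st,ce=cv2.connectedComponentsWithStats(m); print([(st[i].tolist(),ce[i].round(1)) for i in range(1,k) if st[i,4]>10])
print(proj(s,[[.4745,-.3635,.14]]))
E
```

```text
[ 0.47278161 -0.36386064  0.18350111] 0.7357555411014155
rlo [ 0.4745 -0.3635  0.108 ] -> [-0.0016, 0.0003, 0.0755] [-0.0034, 0.002, 0.0008]
[([242, 95, 16, 23, 258], array([249.9, 105.9])), ([204, 107, 10, 6, 29], array([208.5, 109.6])), ([269, 162, 10, 16, 97], array([273. , 168.7])), ([315, 244, 15, 11, 69], array([322. , 248.9]))]
[[213.91237411 138.94918801]]
```

Call:
servo_tool --targets '[[[-0.0015, 0, 0.03], [0, 0, 0]], [[-0.0015, 0, 0.055], [0, 0, 0]], [[-0.0015, 0, 0.073], [0, 0, 0]], [[-0.0015, 0, 0.0755], [0, 0, 0]], [[-0.0015, 0, 0.0755], [0, 0, 0]]]'

```text
time_s: 23.08
position: [0.4735, -0.3634, 0.1069]
tcp_rot: [[-0.983, -0.182, 0.001], [-0.182, 0.983, -0.001], [-0.001, -0.001, -1.0]]
force: [-0.6, -0.2, 0.6]
opening: 0.734
```

Call:
servo_tool --targets '[[[0, 0, 0], [0, 0, 0]], [[0, 0, 0], [0, 0, 0]], [[0, 0, 0], [0, 0, 0]], [[0, 0, 0], [0, 0, 0]], [[0, 0, 0], [0, 0, 0]]]' --gripper 0.025

```text
time_s: 23.7
position: [0.4732, -0.3632, 0.1064]
tcp_rot: [[-0.983, -0.182, 0.0], [-0.182, 0.983, -0.0], [-0.0, -0.001, -1.0]]
force: [-0.2, -0.7, 2.6]
opening: 0.459
```

```bash
python3 - <<'E'
from h import *
s=telemetry.read_state();p=s['position'];print(p,s['opening'],s['force'],tocab(p))
go(('up',[p[0],p[1],.345],5.2),('end',cab(-.03,-.25,.345),5.2),('over',cab(-.031,.160,.345),5.2))
E
```

```text
[ 0.4731938  -0.36319049  0.10641448] 0.4590571379143558 [-0.15335767 -0.6859335   2.60602524] [[-0.19693576 -0.39294607  0.10641448]]
up [ 0.4732 -0.3632  0.345 ] -> [-0.0001, -0.0001, -0.2386] [-0.0005, 0.0004, 0.0924]
end [ 0.6265 -0.2057  0.345 ] -> [-0.1795, 0.1268, -0.2386] [-0.0005, 0.0004, 0.0924]
over [0.5884 0.2025 0.345 ] -> [-0.2163, 0.5351, -0.2388] [-0.0005, 0.0004, 0.0924]
```

Call:
servo_tool --targets '[[[0, 0, -0.03], [0, 0, 0]], [[0, 0, -0.07], [0, 0, 0]], [[0, 0, -0.13], [0, 0, 0]], [[0, 0, -0.19], [0, 0, 0]], [[-0.02, 0.015, -0.238], [0, 0, 0.02]], [[-0.065, 0.05, -0.24], [0, 0, 0.05]], [[-0.11, 0.085, -0.24], [0, 0, 0.0925]], [[-0.155, 0.115, -0.24], [0, 0, 0.0925]], [[-0.182, 0.16, -0.24], [0, 0, 0.0925]], [[-0.188, 0.22, -0.24], [0, 0, 0.0925]], [[-0.193, 0.28, -0.24], [0, 0, 0.0925]], [[-0.199, 0.34, -0.24], [0, 0, 0.0925]]]'

```text
time_s: 25.2
position: [0.606, 0.0096, 0.3452]
tcp_rot: [[-0.996, -0.09, -0.001], [-0.09, 0.996, 0.0], [0.001, 0.001, -1.0]]
force: [0.8, 0.0, -0.9]
opening: 0.455
```

```bash
python3 - <<'E'
from h import *
s=telemetry.read_state();print(s['position'],tocab(s['position']))
go(('over',cab(-.031,.160,.345),5.2))
E
```

```text
[0.60595617 0.00955223 0.34523336] [[-0.03095768 -0.03376053  0.34523336]]
over [0.5884 0.2025 0.345 ] -> [0.0001, 0.1938, 0.0003] [0.0005, -0.0014, -0.0003]
```

Call:
servo_tool --targets '[[[0, 0.06, 0], [0, 0, 0]], [[0, 0.12, 0], [0, 0, 0]], [[0, 0.165, 0], [0, 0, 0]], [[0, 0.19, 0.01], [0, 0, 0]], [[0, 0.195, 0.025], [0, 0, 0]], [[0, 0.195, 0.03], [0, 0, 0]], [[0, 0.195, 0.03], [0, 0, 0]], [[0, 0.195, 0.03], [0, 0, 0]], [[0, 0.195, 0.03], [0, 0, 0]]]'

```text
time_s: 26.32
position: [0.5896, 0.2011, 0.3166]
tcp_rot: [[-0.996, -0.089, 0.001], [-0.089, 0.996, 0.0], [-0.001, -0.0, -1.0]]
force: [0.4, -0.3, -0.9]
opening: 0.458
```

```bash
python3 - <<'E'
from h import *
s=telemetry.read_state();print(s['position'],tocab(s['position']))
go(('lo',cab(-.031,.160,.1695),5.2))
E
```

```text
[0.58959289 0.20105251 0.31662429] [[-0.02990843  0.15843472  0.31662429]]
lo [0.5884 0.2025 0.1695] -> [0.0013, 0.0016, 0.1471] [-0.0, 0.0011, -0.0012]
```

Call:
servo_tool --targets '[[[0.001, 0.0012, 0.03], [0, 0, 0]], [[0.001, 0.0012, 0.06], [0, 0, 0]], [[0.001, 0.0012, 0.09], [0, 0, 0]], [[0.001, 0.0012, 0.12], [0, 0, 0]], [[0.001, 0.0012, 0.14], [0, 0, 0]], [[0.001, 0.0012, 0.147], [0, 0, 0]], [[0.001, 0.0012, 0.147], [0, 0, 0]], [[0.001, 0.0012, 0.147], [0, 0, 0]], [[0.001, 0.0012, 0.147], [0, 0, 0]]]'

```text
time_s: 27.45
position: [0.5886, 0.203, 0.1701]
tcp_rot: [[-0.996, -0.091, 0.002], [-0.091, 0.996, 0.0], [-0.002, 0.0, -1.0]]
force: [-0.8, 0.9, -1.3]
opening: 0.459
```

```bash
python3 - <<'E'
from h import *
s=telemetry.read_state();print(s['position'],tocab(s['position']),s['force'])
go(('on',cab(.022,.160,.1695),5.2))
E
```

```text
[0.5886164  0.20296994 0.17014946] [[-0.03070723  0.16043272  0.17014946]] [-0.76461125  0.93617386 -1.25082332]
on [0.6411 0.2073 0.1695] -> [-0.0527, -0.0004, 0.0008] [0.0001, 0.0021, -0.0001]
```

Call:
servo_tool --targets '[[[-0.012, 0, 0.0005], [0, 0, 0]], [[-0.024, 0, 0.0005], [0, 0, 0]], [[-0.036, 0, 0.0005], [0, 0, 0]], [[-0.048, 0, 0.0005], [0, 0, 0]], [[-0.0535, 0, 0.0005], [0, 0, 0]], [[-0.0535, 0, 0.0005], [0, 0, 0]], [[-0.0535, 0, 0.0005], [0, 0, 0]]]'

```text
time_s: 28.32
position: [0.6407, 0.2077, 0.1684]
tcp_rot: [[-0.996, -0.091, -0.001], [-0.091, 0.996, -0.0], [0.001, -0.0, -1.0]]
force: [-0.3, -0.2, -0.1]
opening: 0.462
```

Call:
servo_tool --targets '[[[0, 0, 0.004], [0, 0, 0]], [[0, 0, 0.008], [0, 0, 0]], [[0, 0, 0.012], [0, 0, 0]], [[0, 0, 0.0145], [0, 0, 0]], [[0, 0, 0.0145], [0, 0, 0]], [[0, 0, 0.0145], [0, 0, 0]]]'

```text
time_s: 29.08
position: [0.6412, 0.2077, 0.1543]
tcp_rot: [[-0.996, -0.091, -0.0], [-0.091, 0.996, -0.0], [0.0, -0.0, -1.0]]
force: [-0.9, -0.1, 1.9]
opening: 0.455
```

Call:
servo_tool --targets '[[[0, 0, 0], [0, 0, 0]], [[0, 0, 0], [0, 0, 0]], [[0, 0, 0], [0, 0, 0]], [[0, 0, -0.015], [0, 0, 0]], [[0, 0, -0.035], [0, 0, 0]], [[0, 0, -0.07], [0, 0, 0]], [[0, 0, -0.12], [0, 0, 0]], [[0, 0, -0.17], [0, 0, 0]], [[0, 0, -0.19], [0, 0, 0]]]' --gripper 0.056

```text
time_s: 30.2
position: [0.6428, 0.2081, 0.3499]
tcp_rot: [[-0.996, -0.091, 0.009], [-0.091, 0.996, 0.001], [-0.009, 0.0, -1.0]]
force: [-0.4, -0.1, 0.4]
opening: 0.643
```

```bash
python3 - <<'E'
from h import *
s=telemetry.read_state();print(s['position'],s['opening'],tocab(s['position']))
go(('end',cab(-.0,-.25,.345),5.2),('ghi',[.4205,-.372,.185],10.5))
s=cap('scene')
h=cv2.cvtColor(s['pixels'],cv2.COLOR_BGR2HSV)
m=cv2.inRange(h,(0,150,60),(6,255,255))|cv2.inRange(h,(174,150,60),(180,255,255)); k,l,st,ce=cv2.connectedComponentsWithStats(m); print([(st[i].tolist(),ce[i].round(1)) for i in range(1,k) if st[i,4]>10])
print('expect',proj(s,[cab(.022,.16,.188)]))
m=cv2.inRange(h,(50,130,60),(80,255,255)); k,l,st,ce=cv2.connectedComponentsWithStats(m); print([(st[i].tolist(),ce[i].round(1)) for i in range(1,k) if st[i,4]>10])
print(proj(s,[[.4205,-.372,.14]]))
E
```

```text
[0.64275112 0.2080565  0.34991882] 0.642810107924816 [[0.0236657  0.16059508 0.34991882]]
end [ 0.6564 -0.203   0.345 ] -> [0.0238, -0.4106, 0.0045] [0.0005, 0.0087, 0.0001]
ghi [ 0.4205 -0.372   0.185 ] -> [0.2754, -0.5576, 0.1623] [0.0001, 0.0087, -0.0924]
[([199, 92, 18, 22, 220], array([207.5, 103. ])), ([242, 95, 17, 23, 265], array([250.1, 105.9])), ([315, 244, 15, 11, 69], array([322. , 248.9])), ([292, 269, 13, 11, 39], array([298.6, 274.1]))]
expect [[296.93922769 274.22793538]]
[([253, 30, 67, 52, 945], array([286.2,  50.7])), ([318, 81, 15, 11, 90], array([325.4,  85.8])), ([221, 128, 11, 6, 32], array([226. , 130.5])), ([268, 210, 14, 9, 54], array([274.5, 214. ])), ([407, 277, 17, 20, 250], array([414.5, 286.2]))]
[[226.10673804 130.40611865]]
```

Red is hung as predicted (298.6,274.1). Next is green.

Call:
servo_tool --targets '[[[0.01, -0.06, 0], [0, 0, 0]], [[0.02, -0.12, 0], [0, 0, 0]], [[0.024, -0.18, 0], [0, 0, 0]], [[0.024, -0.24, 0], [0, 0, 0]], [[0.024, -0.3, 0], [0, 0, 0]], [[0.03, -0.36, 0], [0, 0, 0]], [[0.06, -0.41, 0], [0, 0, -0.03]], [[0.1, -0.455, 0.0], [0, 0, -0.06]], [[0.145, -0.495, 0.0], [0, 0, -0.09]], [[0.19, -0.53, 0.01], [0, 0, -0.0925]], [[0.24, -0.555, 0.03], [0, 0, -0.0925]], [[0.275, -0.5575, 0.06], [0, 0, -0.0925]]]' --gripper 0.064

```text
time_s: 31.75
position: [0.4161, -0.3748, 0.2844]
tcp_rot: [[-0.984, -0.18, 0.001], [-0.18, 0.984, -0.003], [-0.001, -0.003, -1.0]]
force: [-0.4, -1.4, 0.6]
opening: 0.738
```

```bash
python3 - <<'E'
from h import *
s=telemetry.read_state();print(s['position'],s['opening'])
go(('ghi',[.4205,-.372,.185],10.5))
E
```

```text
[ 0.41613433 -0.37482036  0.284355  ] 0.7379307199275844
ghi [ 0.4205 -0.372   0.185 ] -> [-0.0047, 0.0023, 0.0994] [-0.0033, 0.0009, -0.0027]
```

Call:
servo_tool --targets '[[[-0.002, 0.001, 0.05], [0, 0, -0.001]], [[-0.002, 0.001, 0.09], [0, 0, -0.001]], [[-0.002, 0.001, 0.099], [0, 0, -0.001]], [[-0.002, 0.001, 0.099], [0, 0, -0.001]], [[-0.002, 0.001, 0.099], [0, 0, -0.001]], [[-0.002, 0.001, 0.099], [0, 0, -0.001]]]'

```text
time_s: 32.5
position: [0.4204, -0.3718, 0.1866]
tcp_rot: [[-0.983, -0.183, 0.002], [-0.183, 0.983, -0.003], [-0.001, -0.003, -1.0]]
force: [-0.2, 1.1, -0.0]
opening: 0.738
```

```bash
python3 - <<'E'
from h import *
s=telemetry.read_state();print(s['position'],s['opening'])
go(('glo',[.4205,-.372,.108],10.5))
E
```

```text
[ 0.42044471 -0.37178048  0.18662775] 0.7376581640294961
glo [ 0.4205 -0.372   0.108 ] -> [0.0001, 0.0, 0.0786] [-0.0029, 0.0015, 0.0013]
```

Call:
servo_tool --targets '[[[0, 0, 0.03], [0, 0, 0]], [[0, 0, 0.055], [0, 0, 0]], [[0, 0, 0.075], [0, 0, 0]], [[0, 0, 0.0785], [0, 0, 0]], [[0, 0, 0.0785], [0, 0, 0]]]'

```text
time_s: 33.12
position: [0.4201, -0.3715, 0.1073]
tcp_rot: [[-0.983, -0.183, 0.001], [-0.183, 0.983, -0.001], [-0.001, -0.001, -1.0]]
force: [0.2, 0.6, -0.0]
opening: 0.73
```

Call:
servo_tool --targets '[[[0, 0, 0], [0, 0, 0]], [[0, 0, 0], [0, 0, 0]], [[0, 0, 0], [0, 0, 0]], [[0, 0, 0], [0, 0, 0]], [[0, 0, 0], [0, 0, 0]]]' --gripper 0.025

```text
time_s: 33.75
position: [0.4199, -0.3713, 0.1069]
tcp_rot: [[-0.983, -0.183, 0.001], [-0.183, 0.983, -0.001], [-0.0, -0.001, -1.0]]
force: [-0.4, -0.0, 3.5]
opening: 0.459
```

```bash
python3 - <<'E'
from h import *
s=telemetry.read_state();p=s['position'];print(p,s['opening'],s['force'],tocab(p))
go(('up',[p[0],p[1],.345],5.2),('end',cab(-.03,-.25,.345),5.2),('over',cab(-.031,0,.345),5.2))
E
```

```text
[ 0.41988154 -0.37132533  0.10691768] 0.4588626680430873 [-4.18795824e-01 -5.28663085e-04  3.53269482e+00] [[-0.25076571 -0.39621868  0.10691768]]
up [ 0.4199 -0.3713  0.345 ] -> [-0.0001, -0.0002, -0.2381] [-0.0007, 0.0004, 0.0934]
end [ 0.6265 -0.2057  0.345 ] -> [-0.2335, 0.1248, -0.2381] [-0.0007, 0.0004, 0.0934]
over [0.6029 0.0432 0.345 ] -> [-0.2559, 0.3738, -0.2383] [-0.0007, 0.0004, 0.0934]
```

Call:
servo_tool --targets '[[[0, 0, -0.03], [0, 0, 0]], [[0, 0, -0.07], [0, 0, 0]], [[0, 0, -0.13], [0, 0, 0]], [[0, 0, -0.19], [0, 0, 0]], [[-0.02, 0.01, -0.238], [0, 0, 0.02]], [[-0.07, 0.04, -0.24], [0, 0, 0.05]], [[-0.125, 0.065, -0.24], [0, 0, 0.0934]], [[-0.18, 0.095, -0.24], [0, 0, 0.0934]], [[-0.225, 0.12, -0.24], [0, 0, 0.0934]], [[-0.245, 0.17, -0.24], [0, 0, 0.0934]], [[-0.25, 0.23, -0.24], [0, 0, 0.0934]], [[-0.255, 0.29, -0.24], [0, 0, 0.0934]]]'

```text
time_s: 35.25
position: [0.6166, -0.0372, 0.3452]
tcp_rot: [[-0.996, -0.091, -0.002], [-0.091, 0.996, 0.001], [0.002, 0.001, -1.0]]
force: [0.5, 0.7, -1.2]
opening: 0.462
```

```bash
python3 - <<'E'
from h import *
s=telemetry.read_state();print(s['position'],tocab(s['position']))
go(('over',cab(-.027,.0,.345),5.2))
E
```

```text
[ 0.61656013 -0.03720554  0.34523934] [[-0.02463241 -0.08128656  0.34523934]]
over [0.6068 0.0435 0.345 ] -> [0.0024, 0.0813, 0.0003] [0.001, -0.0022, -0.0001]
```

Call:
servo_tool --targets '[[[0.002, 0.05, 0], [0, 0, 0]], [[0.002, 0.075, 0.005], [0, 0, 0]], [[0.002, 0.083, 0.02], [0, 0, 0]], [[0.002, 0.083, 0.03], [0, 0, 0]], [[0.002, 0.083, 0.03], [0, 0, 0]], [[0.002, 0.083, 0.03], [0, 0, 0]], [[0.002, 0.083, 0.03], [0, 0, 0]]]'

```text
time_s: 36.12
position: [0.6082, 0.0423, 0.317]
tcp_rot: [[-0.996, -0.089, 0.001], [-0.089, 0.996, -0.0], [-0.001, -0.0, -1.0]]
force: [-0.4, 0.0, -0.9]
opening: 0.455
```

```bash
python3 - <<'E'
from h import *
s=telemetry.read_state();print(s['position'],tocab(s['position']))
go(('lo',cab(-.027,.0,.1695),5.2))
s=cap('scene')
cv2.imwrite('pics/p7.png',cv2.resize(s['pixels'][110:290,190:370],(600,600),interpolation=2))
E
```

```text
[0.60818471 0.04234458 0.3169907 ] [[-0.0257681  -0.00130482  0.3169907 ]]
lo [0.6068 0.0435 0.1695] -> [0.0014, 0.0013, 0.1475] [-0.0003, 0.001, -0.0012]
```

View pics/p7.png

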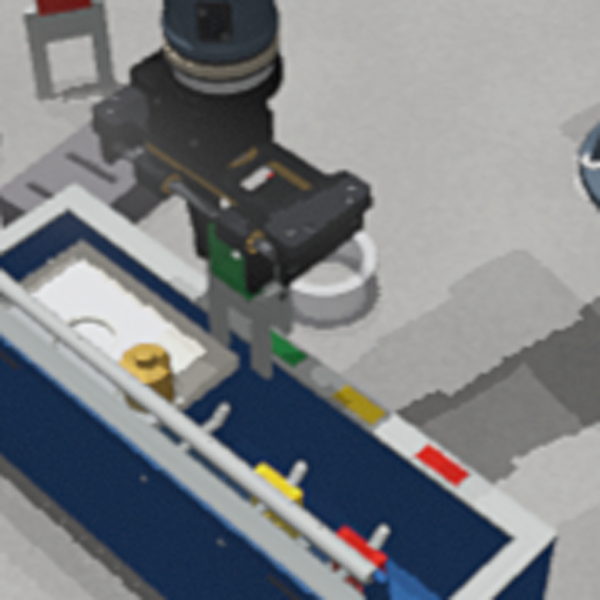

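Yellow (277,490) and red (360,555) hang on their hooks with the rod tips visible in front. The green gauge (228,260) is over its hook. Lowering.

Call:
servo_tool --targets '[[[0.001, 0.001, 0.03], [0, 0, 0]], [[0.001, 0.001, 0.06], [0, 0, 0]], [[0.001, 0.001, 0.09], [0, 0, 0]], [[0.001, 0.001, 0.12], [0, 0, 0]], [[0.001, 0.001, 0.14], [0, 0, 0]], [[0.001, 0.001, 0.1475], [0, 0, 0]], [[0.001, 0.001, 0.1475], [0, 0, 0]], [[0.001, 0.001, 0.1475], [0, 0, 0]], [[0.001, 0.001, 0.1475], [0, 0, 0]]]'

```text
time_s: 37.3
position: [0.6073, 0.0441, 0.1701]
tcp_rot: [[-0.996, -0.091, 0.002], [-0.091, 0.996, -0.0], [-0.002, -0.0, -1.0]]
force: [-0.3, 0.1, -0.6]
opening: 0.459
```

```bash
python3 - <<'E'
from h import *
s=telemetry.read_state();print(s['position'],tocab(s['position']),s['force'])
go(('on',cab(.022,.0,.1695),5.2))
E
```

```text
[0.60730647 0.04409867 0.17013823] [[-0.02648385  0.00052161  0.17013823]] [-0.26696551  0.08966208 -0.6378406 ]
on [0.6556 0.048  0.1695] -> [-0.0485, -0.0005, 0.0007] [-0.0004, 0.0021, 0.0001]
```

Call:
servo_tool --targets '[[[-0.012, -0.0005, 0.0005], [0, 0, 0]], [[-0.024, -0.0005, 0.0005], [0, 0, 0]], [[-0.036, -0.0005, 0.0005], [0, 0, 0]], [[-0.046, -0.0005, 0.0005], [0, 0, 0]], [[-0.049, -0.0005, 0.0005], [0, 0, 0]], [[-0.049, -0.0005, 0.0005], [0, 0, 0]], [[-0.049, -0.0005, 0.0005], [0, 0, 0]]]'

```text
time_s: 38.17
position: [0.655, 0.0481, 0.1685]
tcp_rot: [[-0.996, -0.091, -0.001], [-0.091, 0.996, 0.0], [0.001, 0.0, -1.0]]
force: [-0.3, -0.2, -0.9]
opening: 0.458
```

Call:
servo_tool --targets '[[[0, 0, 0.004], [0, 0, 0]], [[0, 0, 0.008], [0, 0, 0]], [[0, 0, 0.012], [0, 0, 0]], [[0, 0, 0.0145], [0, 0, 0]], [[0, 0, 0.0145], [0, 0, 0]], [[0, 0, 0.0145], [0, 0, 0]]]'

```text
time_s: 38.92
position: [0.6552, 0.0481, 0.1546]
tcp_rot: [[-0.996, -0.091, -0.0], [-0.091, 0.996, -0.0], [0.0, -0.0, -1.0]]
force: [-2.4, -0.2, 3.9]
opening: 0.457
```

Call:
servo_tool --targets '[[[0, 0, 0], [0, 0, 0]], [[0, 0, 0], [0, 0, 0]], [[0, 0, 0], [0, 0, 0]], [[0, 0, -0.015], [0, 0, 0]], [[0, 0, -0.035], [0, 0, 0]], [[0, 0, -0.07], [0, 0, 0]], [[0, 0, -0.12], [0, 0, 0]], [[0, 0, -0.18], [0, 0, 0]], [[0, 0, -0.23], [0, 0, 0]], [[0, 0, -0.265], [0, 0, 0]], [[0, 0.04, -0.265], [0, 0, 0]], [[0, 0.08, -0.265], [0, 0, 0]]]' --gripper 0.056

```text
time_s: 40.42
position: [0.6483, 0.1281, 0.4212]
tcp_rot: [[-0.996, -0.089, 0.003], [-0.089, 0.996, 0.0], [-0.003, -0.0, -1.0]]
force: [0.9, 0.3, 0.4]
opening: 0.644
```

```bash
python3 - <<'E'
from h import *
s=telemetry.read_state();print(s['position'],s['joint_positions'],tocab(s['position']))
t=cap('top');s=cap('scene')
cv2.imwrite('pics/p8.png',np.hstack([cv2.resize(t['pixels'][105:225,180:340],(400,300),interpolation=2),cv2.resize(s['pixels'][110:290,150:390],(400,300),interpolation=2)]))
go(('behind_hi',cab(.16,.085,.42),5.2),('behind_lo',cab(.16,.085,.315),5.2))
E
```

```text
[0.64830741 0.12813071 0.42120393] [ 1.50585291e+00  2.51979130e+01  5.98101238e+01  9.32706931e-03
  9.48101975e+01 -9.36107354e+01] [[0.02195981 0.08049456 0.42120393]]
behind_hi [0.7854 0.1451 0.42  ] -> [-0.1387, 0.0002, 0.0008] [0.002, 0.0017, 0.0048]
behind_lo [0.7854 0.1451 0.315 ] -> [-0.1385, 0.0, 0.1058] [0.002, 0.0017, 0.0048]
```

View pics/p8.png

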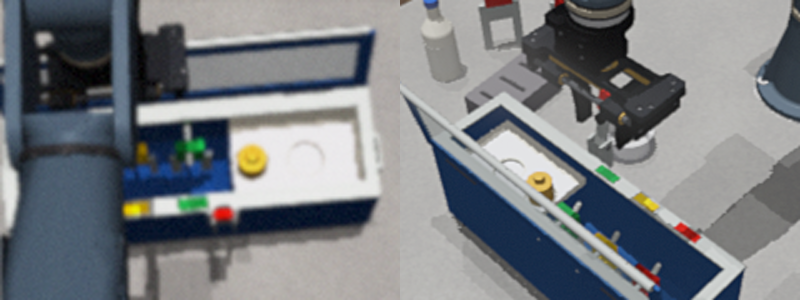

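All three gauges hang on their own hooks (green, yellow, red visible in both views) and the weight is in its recess. Now the lid: go over and behind it with the gripper shut.

Call:
servo_tool --targets '[[[-0.03, 0.01, -0.005], [0, 0, 0]], [[-0.08, 0.02, -0.005], [0, 0, 0]], [[-0.12, 0.02, -0.005], [0, 0, 0]], [[-0.138, 0.02, -0.005], [0, 0, 0]], [[-0.138, 0.02, -0.005], [0, 0, 0]], [[-0.138, 0.02, 0.03], [0, 0, 0]], [[-0.138, 0.02, 0.07], [0, 0, 0]], [[-0.138, 0.02, 0.1], [0, 0, 0]], [[-0.138, 0.02, 0.105], [0, 0, 0]], [[-0.138, 0.02, 0.105], [0, 0, 0]]]' --gripper 0.0

```text
time_s: 41.78
position: [0.7838, 0.16, 0.3158]
tcp_rot: [[-0.996, -0.091, 0.002], [-0.091, 0.996, -0.0], [-0.002, -0.0, -1.0]]
force: [0.0, -0.4, 1.2]
opening: 0.002
```

```bash
python3 - <<'E'
from h import *
s=telemetry.read_state();print(s['position'],s['opening'],tocab(s['position']),s['force'])
E
```

```text
[0.78381785 0.15998423 0.31575666] 0.0023875898309069408 [[0.1597984  0.09994319 0.31575666]] [ 0.01047272 -0.39718019  1.16162616]
```

Call:
servo_tool --targets '[[[0.015, 0, 0], [0, 0, 0]], [[0.03, 0, 0], [0, 0, 0]], [[0.042, 0, 0], [0, 0, 0]], [[0.052, 0, -0.001], [0, 0, 0]], [[0.0625, 0, -0.004], [0, 0, 0]], [[0.073, 0, -0.005], [0, 0, 0]], [[0.0835, 0, -0.0055], [0, 0, 0]], [[0.094, 0, -0.005], [0, 0, 0]], [[0.105, 0, -0.0035], [0, 0, 0]], [[0.115, 0, -0.001], [0, 0, 0]], [[0.125, 0, 0.002], [0, 0, 0]], [[0.125, 0, 0.002], [0, 0, 0]]]'

```text
time_s: 43.28
position: [0.6575, 0.1487, 0.3118]
tcp_rot: [[-0.996, -0.091, -0.004], [-0.091, 0.996, -0.0], [0.004, -0.0, -1.0]]
force: [0.6, 0.0, -0.3]
opening: 0.004
```

```bash
python3 - <<'E'
from h import *
s=telemetry.read_state();print(s['position'],tocab(s['position']),s['force'])
t=cap('top');s=cap('scene')
cv2.imwrite('pics/p9.png',np.hstack([cv2.resize(t['pixels'][105:225,180:340],(400,300),interpolation=2),cv2.resize(s['pixels'][110:290,150:390],(400,300),interpolation=2)]))
E
```

```text
[0.65748046 0.14870486 0.31175503] [[0.03295868 0.10015328 0.31175503]] [ 0.64911298  0.03401888 -0.2727028 ]
```

View pics/p9.png

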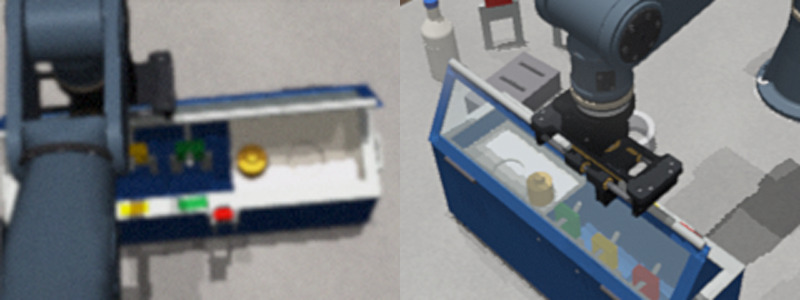

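The lid has followed to about 60 degrees. Continuing along the arc.

Call:
servo_tool --targets '[[[0.008, 0, 0.002], [0, 0, 0]], [[0.017, 0, 0.007], [0, 0, 0]], [[0.026, 0, 0.013], [0, 0, 0]], [[0.0345, 0, 0.0195], [0, 0, 0]], [[0.042, 0, 0.027], [0, 0, 0]], [[0.0495, 0, 0.0345], [0, 0, 0]], [[0.056, 0, 0.043], [0, 0, 0]], [[0.0615, 0, 0.052], [0, 0, 0]], [[0.066, 0, 0.0615], [0, 0, 0]], [[0.07, 0, 0.0715], [0, 0, 0]], [[0.073, 0, 0.081], [0, 0, 0]], [[0.0755, 0, 0.09], [0, 0, 0]]]'

```text
time_s: 44.88
position: [0.5839, 0.142, 0.2213]
tcp_rot: [[-0.996, -0.091, -0.0], [-0.091, 0.996, -0.0], [0.0, 0.0, -1.0]]
force: [1.0, 1.0, 1.5]
opening: 0.008
```

Call:
servo_tool --targets '[[[0, 0, 0.003], [0, 0, 0]], [[0, 0, 0.006], [0, 0, 0]], [[0, 0, 0.009], [0, 0, 0]], [[0, 0, 0.012], [0, 0, 0]], [[0, 0, 0.013], [0, 0, 0]]]'

```text
time_s: 45.5
position: [0.584, 0.142, 0.2089]
tcp_rot: [[-0.996, -0.091, -0.0], [-0.091, 0.996, -0.0], [0.0, -0.0, -1.0]]
force: [0.0, -0.3, 0.6]
opening: 0.007
```

Call:
servo_tool --targets '[[[0, 0, 0.001], [0, 0, 0]], [[0, 0, 0.002], [0, 0, 0]], [[0, 0, 0.003], [0, 0, 0]], [[0, 0, 0.004], [0, 0, 0]], [[0, 0, 0.004], [0, 0, 0]]]'

```text
time_s: 46.12
position: [0.5841, 0.142, 0.2054]
tcp_rot: [[-0.996, -0.091, 0.0], [-0.091, 0.996, -0.0], [-0.0, -0.0, -1.0]]
force: [-1.2, -0.9, 4.7]
opening: 0.007
```

```bash
python3 - <<'E'
from h import *
s=telemetry.read_state();print(s['position'],tocab(s['position']),s['force'])
s=cap('scene')
cv2.imwrite('pics/p10.png',cv2.resize(s['pixels'][100:310,120:400],(800,600),interpolation=2))
E
```

```text
[0.58414102 0.14201184 0.2054199 ] [[-0.04068553  0.10013054  0.2054199 ]] [-1.21076815 -0.91668188  4.72985144]
```

View pics/p10.png

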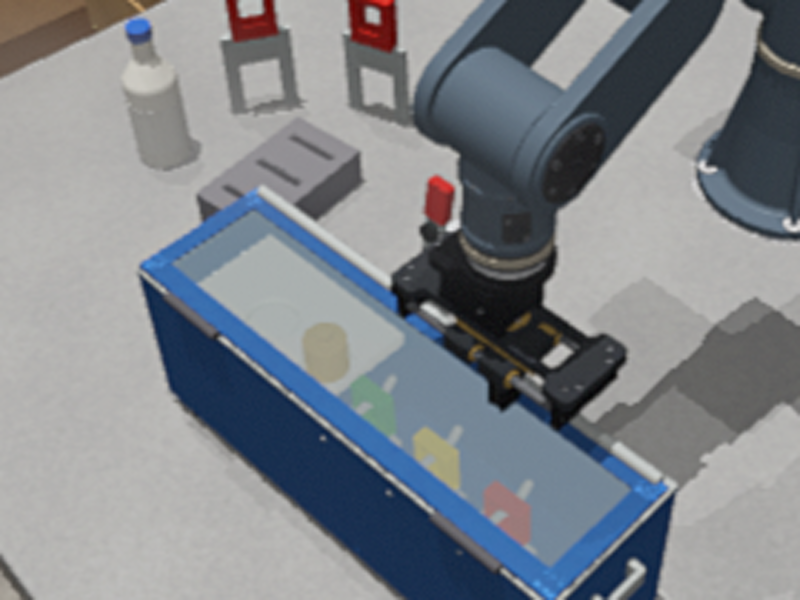

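The lid looks shut. Pressing a bit further to be sure it is at its stop.

Call:
servo_tool --targets '[[[0, 0, 0.001], [0, 0, 0]], [[0, 0, 0.002], [0, 0, 0]], [[0, 0, 0.003], [0, 0, 0]], [[0, 0, 0.003], [0, 0, 0]]]'

```text
time_s: 46.68
position: [0.5842, 0.142, 0.2053]
tcp_rot: [[-0.996, -0.091, 0.002], [-0.091, 0.996, -0.0], [-0.002, -0.0, -1.0]]
force: [-5.1, -0.4, 17.8]
opening: 0.005
```

Call:
servo_tool --targets '[[[0, 0, 0.002], [0, 0, 0]], [[0, 0, 0.003], [0, 0, 0]], [[0, 0, 0.003], [0, 0, 0]]]'

```text
time_s: 47.05
position: [0.5843, 0.142, 0.2052]
tcp_rot: [[-0.996, -0.091, 0.003], [-0.091, 0.996, -0.0], [-0.003, -0.001, -1.0]]
force: [-10.4, -1.1, 31.5]
opening: 0.01
```

The lid is at its stop: 31 N with no movement. Now the clamp. I lift and go to its robot side.

```bash
python3 - <<'E'
from h import *
s=telemetry.read_state();p=s['position']
R0=Rd(5.2)
go(('a',cab(-.165,-.04,.405),5.2),('b',cab(-.165,-.04,.285),5.2))
E
```

```text
a [ 0.473  -0.0088  0.405 ] -> [0.1239, -0.1402, -0.2001] [-0.0007, 0.0031, 0.0007]
b [ 0.473  -0.0088  0.285 ] -> [0.1243, -0.1401, -0.0801] [-0.0007, 0.0031, 0.0007]
```

Call:
servo_tool --targets '[[[0, 0, -0.03], [0, 0, 0]], [[0, 0, -0.08], [0, 0, 0]], [[0, 0, -0.14], [0, 0, 0]], [[0, 0, -0.2], [0, 0, 0]], [[0.04, 0, -0.21], [0, 0, 0]], [[0.09, 0, -0.21], [0, 0, 0]], [[0.124, -0.03, -0.21], [0, 0, 0]], [[0.124, -0.08, -0.21], [0, 0, 0]], [[0.124, -0.125, -0.21], [0, 0, 0]], [[0.124, -0.14, -0.2], [0, 0, 0]], [[0.124, -0.14, -0.16], [0, 0, 0]], [[0.124, -0.14, -0.12], [0, 0, 0]]]'

```text
time_s: 48.55
position: [0.4735, -0.0084, 0.3176]
tcp_rot: [[-0.996, -0.09, 0.001], [-0.09, 0.996, 0.001], [-0.001, 0.001, -1.0]]
force: [0.0, -0.1, 0.7]
opening: 0.008
```

Call:
servo_tool --targets '[[[0, 0, 0.02], [0, 0, 0]], [[0, 0, 0.035], [0, 0, 0]], [[0, 0, 0.035], [0, 0, 0]], [[0, 0, 0.035], [0, 0, 0]]]'

```text
time_s: 49.05
position: [0.4737, -0.0083, 0.2843]
tcp_rot: [[-0.996, -0.091, 0.001], [-0.091, 0.996, 0.0], [-0.001, 0.0, -1.0]]
force: [-0.0, 0.4, -0.0]
opening: 0.005
```

```bash
python3 - <<'E'
from h import *
s=telemetry.read_state();print(s['position'],tocab(s['position']),s['force'])
t=cap('top');s=cap('scene')
cv2.imwrite('pics/p11.png',np.hstack([cv2.resize(t['pixels'][105:225,180:340],(400,300),interpolation=2),cv2.resize(s['pixels'][80:260,180:420],(400,300),interpolation=2)]))
h=cv2.cvtColor(s['pixels'],cv2.COLOR_BGR2HSV)
m=cv2.inRange(h,(0,150,60),(6,255,255))|cv2.inRange(h,(174,150,60),(180,255,255)); k,l,st,ce=cv2.connectedComponentsWithStats(m); print([(st[i].tolist(),ce[i].round(1)) for i in range(1,k) if st[i,4]>10])
E
```

```text
[ 0.47373228 -0.00832196  0.28426519] [[-0.16425703 -0.03958497  0.28426519]] [-0.03756828  0.40780187 -0.02132369]
[([198, 92, 19, 22, 223], array([207.5, 103. ])), ([242, 95, 17, 22, 247], array([249.7, 105.4])), ([270, 162, 9, 16, 90], array([273. , 168.9]))]
```

View pics/p11.png

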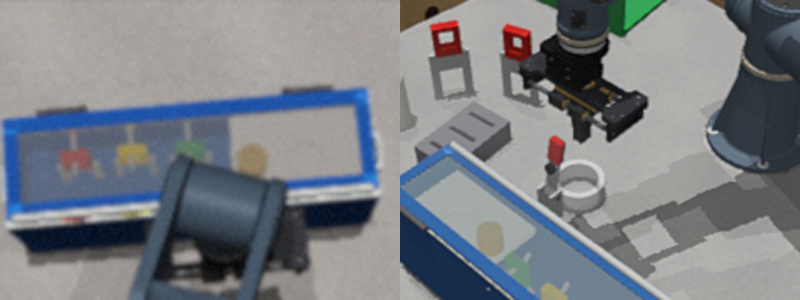

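The lid is shut flat in both views, with the contents visible through the pane. The clamp stands upright in front of the fingers. Swinging it over.

Call:
servo_tool --targets '[[[-0.02, 0, 0], [0, 0, 0]], [[-0.036, 0, -0.005], [0, 0, 0]], [[-0.043, 0, -0.009], [0, 0, 0]], [[-0.0555, 0, -0.013], [0, 0, 0]], [[-0.069, 0, -0.015], [0, 0, 0]], [[-0.082, 0, -0.0145], [0, 0, 0]], [[-0.0955, 0, -0.0115], [0, 0, 0]], [[-0.108, 0, -0.0065], [0, 0, 0]], [[-0.119, 0, 0.001], [0, 0, 0]], [[-0.129, 0, 0.01], [0, 0, 0]], [[-0.137, 0, 0.02], [0, 0, 0]], [[-0.1435, 0, 0.032], [0, 0, 0]]]'

```text
time_s: 50.65
position: [0.6171, 0.0044, 0.2515]
tcp_rot: [[-0.996, -0.091, 0.001], [-0.091, 0.996, -0.0], [-0.001, -0.0, -1.0]]
force: [-1.8, 0.3, 0.9]
opening: 0.003
```

Call:
servo_tool --targets '[[[-0.002, 0, 0.006], [0, 0, 0]], [[-0.004, 0, 0.012], [0, 0, 0]], [[-0.004, 0, 0.017], [0, 0, 0]], [[-0.004, 0, 0.021], [0, 0, 0]], [[-0.004, 0, 0.023], [0, 0, 0]], [[-0.004, 0, 0.024], [0, 0, 0]]]'

```text
time_s: 51.4
position: [0.6206, 0.0047, 0.2293]
tcp_rot: [[-0.996, -0.091, 0.001], [-0.091, 0.996, -0.0], [-0.001, -0.0, -1.0]]
force: [-1.5, 1.0, 9.1]
opening: -0.001
```

Call:
servo_tool --targets '[[[0, 0, 0.001], [0, 0, 0]], [[0, 0, 0.002], [0, 0, 0]], [[0, 0, 0.003], [0, 0, 0]], [[0, 0, 0.004], [0, 0, 0]], [[0, 0, 0.004], [0, 0, 0]]]'

```text
time_s: 52.02
position: [0.6207, 0.0047, 0.2291]
tcp_rot: [[-0.996, -0.091, 0.004], [-0.091, 0.996, -0.001], [-0.004, -0.001, -1.0]]
force: [-5.2, 0.5, 20.3]
opening: 0.003
```

Call:
servo_tool --targets '[[[0, 0, -0.03], [0, 0, 0]], [[0, 0, -0.08], [0, 0, 0]], [[0, 0, -0.14], [0, 0, 0]], [[0.04, 0, -0.18], [0, 0, 0]], [[0.08, 0.05, -0.18], [0, 0, 0]], [[0.12, 0.1, -0.18], [0, 0, 0]], [[0.16, 0.15, -0.18], [0, 0, 0]], [[0.2, 0.2, -0.18], [0, 0, 0]], [[0.2, 0.25, -0.18], [0, 0, 0]], [[0.2, 0.25, -0.18], [0, 0, 0]]]'

```text
time_s: 53.28
position: [0.3964, 0.2381, 0.404]
tcp_rot: [[-0.995, -0.097, -0.001], [-0.097, 0.995, 0.001], [0.001, 0.001, -1.0]]
force: [-0.4, -0.5, -0.6]
opening: 0.002
```

```bash
python3 - <<'E'
from h import *
s=telemetry.read_state();print(s['position'],s['force'])
t=cap('top');s=cap('scene')
print('expected clamp grip',proj(t,[cab(-.0115,-.04,.229)]),proj(s,[cab(-.0115,-.04,.229)]))
for n,c in(('t',t),('s',s)):
  h=cv2.cvtColor(c['pixels'],cv2.COLOR_BGR2HSV)
  m=cv2.inRange(h,(0,150,60),(6,255,255))|cv2.inRange(h,(174,150,60),(180,255,255)); k,l,st,ce=cv2.connectedComponentsWithStats(m); print(n,[(st[i].tolist(),ce[i].round(1)) for i in range(1,k) if st[i,4]>10])
cv2.imwrite('pics/p12.png',np.hstack([cv2.resize(t['pixels'][105:265,170:330],(400,400),interpolation=2),cv2.resize(s['pixels'][100:300,140:340],(400,400),interpolation=2)]))
E
```

```text
[0.39639347 0.23812918 0.40404932] [-0.35602277 -0.54411731 -0.56149907]
expected clamp grip [[266.92263616 167.06001881]] [[246.77308967 209.89147821]]
t [([54, 0, 4, 8, 13], array([55.7,  3.5])), ([85, 0, 13, 4, 22], array([90.4,  1.4])), ([469, 0, 5, 5, 11], array([471.2,   2.6])), ([481, 0, 9, 6, 19], array([485.2,   2.7])), ([522, 0, 15, 9, 32], array([527.9,   3.8])), ([253, 3, 11, 9, 20], array([259.4,   7.2])), ([266, 3, 7, 7, 15], array([269.,   5.])), ([275, 3, 10, 6, 14], array([279.5,   5.7])), ([319, 3, 5, 7, 13], array([321.1,   5.6])), ([539, 2, 5, 7, 13], array([541.7,   4.2])), ([550, 3, 5, 5, 11], array([552. ,   5.6])), ([24, 5, 5, 5, 11], array([26.7,  7.6])), ([189, 5, 5, 8, 12], array([191.2,   8.7])), ([212, 4, 15, 8, 39], array([218.9,   6.9])), ([240, 5, 5, 6, 15], array([242.1,   7.6])), ([331, 5, 6, 6, 14], array([333.6,   7.4])), ([342, 5, 12, 6, 23], array([347.3,   7.8])), ([363, 4, 6, 6, 13], array([365.2,   6.8])), ([387, 5, 9, 8, 21], array([391.7,   7.8])), ([531, 4, 11, 6, 20], array([535.7,   6.9])), ([544, 4, 7, 7, 16], array([547. ,   7.8])), ([1
[... 4755 characters left out ...]
5, 5, 12], array([208.1,  82.1])), ([227, 80, 7, 5, 11], array([229.2,  81.6])), ([280, 80, 6, 5, 11], array([282.7,  81.5])), ([310, 80, 7, 5, 11], array([313.6,  81.2])), ([119, 82, 14, 5, 26], array([125.6,  84. ])), ([462, 83, 7, 4, 12], array([465.2,  84.5])), ([77, 84, 9, 4, 16], array([80.9, 85.3])), ([491, 84, 5, 4, 11], array([493.2,  85.6])), ([518, 86, 10, 3, 11], array([522.7,  86.7])), ([263, 162, 8, 11, 77], array([266.9, 167.1])), ([414, 232, 14, 17, 145], array([420.1, 239.9])), ([382, 263, 18, 12, 116], array([390.5, 268.6]))]
s [([198, 92, 19, 22, 225], array([207.5, 103. ])), ([242, 95, 16, 23, 260], array([250. , 105.9])), ([239, 205, 17, 14, 130], array([246.9, 211.8]))]
```

View pics/p12.png

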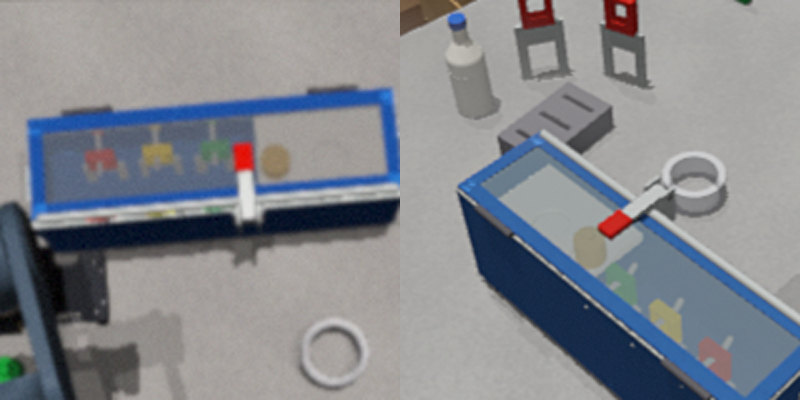

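The clamp grip lies at the predicted pixels for fully down in both views: top (266.9,167.1), exact, and scene (246.9,211.8) against (246.8,209.9). The lid is shut, the gauges are on their hooks, and the weight is in its recess. Handing in.

```bash
python3 -c "
from h import *
print(order.hand_in())"
```

```text
the job is handed in; nothing more can be done
None
```

The job is done and handed in at about 53 s of robot time. No verdict was reported.

**What I did:** The brass weight (only one was out) stands in recess `pocket_0`. The yellow, red and green gauges hang on the hooks of their own colours. I then shut the lid and swung the red-gripped clamp down over it. I left the two larger red gauges, the green weight look-alike and the bystanders alone.

**Last checks:**
- **Weight:** it settled at the recess floor height and still showed in place through the pane at the end.
- **Gauges:** each load passed to its hook at about the expected height. All three showed on their own hooks in the last pictures.
- **Lid:** it sat at its stop, with 31 N pressed and no further movement.
- **Clamp:** it rested at its stop with 20 N pressed. Its grip matched the predicted fully-down position within 0.1 px in the top view and 2 px in the scene view.
- **Disagreement:** the lid's stop read about 2 to 3 mm lower than the stated top of the lid plate. The pane may lie below its border; I did not pursue it.
- **Frame:** I saw no sign of contact with the steel frame. Nothing measures that directly, so it rests on planned clearances of 10 mm or more and no unexpected readings among the forces reported after each move.

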